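Stack lens spacers and clamp them snug plus an eighth turn

ROBOT

A 7-joint arm with a two-finger parallel gripper is mounted at the origin on the work surface. World frame = base frame: x ahead of the robot, y to its left, z up, the work surface at z = 0. Lengths are in m, angles in rad, forces in N, time in s.
With the tool pointing down it reaches from about 0.425 to 0.95 m from the base axis. Payload 4.7 kg.
Tool frame: the origin (TCP) lies on the centre line of the jaws, within the pads' length; the fingertips stand 25 mm ahead of it and the grasp point (between the pads) lies 6 mm ahead of it; x points along the fingers, z is the direction in which the jaws open and shut, and the axes are right-handed (so a half turn about x gives the same grasp; the last joint's range is limited). The gripper opens to 85 mm and grips with 20 to 120 N. Pads are 22 mm wide; open, the fingers measure 114 mm over their backs; the gripper's body (76 mm by 85 mm) begins 54 mm behind the grasp point. The pads swing forward as they close: fully open they stand 13 mm farther back than shut.
Start: joints at [-1.231, 0.469, -0.049, 1.532, 0.024, 1.141, -0.082], TCP at [0.243, 0.63, 0.256] pointing down, gripper open.
Joint ranges: [-2.59, 2.59], [-0.33, 1.99], [-1.39, 1.29], [0.1, 2.45], [-1.04, 4.18], [0.21, 1.99], [-2.66, 2.66]. Speed limits (rad/s): [2.57, 2.57, 3.14, 3.14, 3.14, 3.14, 3.14].

INTERFACE

Orientations are given as [roll, pitch, yaw] about the fixed x, y, z axes, in that order (R = Rz(yaw) Ry(pitch) Rx(roll)).
In Python, from plant import r gives the robot as it stands.
- The arm moves only by the tool play_rows, never from a script. Its arguments are lists of equal length, an entry for each row: "travel": the shift along the tool's x, y, z in units of 30 mm (1.0 is 30 mm), a list of three; "delta_rot": the turn, a rotation vector about the tool's x, y, z in units of 10 degrees (1.0 is 10 degrees), a list of three. In form: {"travel": [[dx, dy, dz], ...], "delta_rot": [[wx, wy, wz], ...]}. A call has 1 to 20 rows; each row shifts and turns the commanded pose from where the row before left it, along the tool's axes as they then stand; what a row does not reach is not made up. A row lasts 1/8 s, in which the tool goes at most 62.5 mm and 10.7 degrees, less where a joint would pass 70% of its speed; a pose out of reach is approached as far as the arm can. A call is refused whole if a number of a shift passes 1 or a number of a turn 1, either way. A call with a gripper value outside its range is refused whole. "jaw" is the finger opening in mm, from 0 to 85.4, set as the call begins (left out, the last holds). The fingers move at their own pace and stop on an object; "grip_force" is the grip in N (left out, the last holds). Time passes only in rows, so rows that do not move let the fingers close. It gives the time, the measured TCP pose, the force and the opening at its end, in the units of the state.
- r.sense(): the state, without advancing time (a new reading comes with each control period).
- r.capture(name): name is "scene" or "top" or "wrist"; returns (picture, depth): 480x640x3 uint8, red, green, blue; 480x640 float32, m along the optical axis (not along the pixel's ray), 0 where there is no reading.
- r.get_calibration(name): a dict with "fov_y" (degrees; the focal length in pixels is half the picture's height over the tangent of half this angle, whatever the lens; pixels are square), "cx", "cy" (the principal point, pixels), "eye" and "rotation" of the camera in the world; the wrist camera has in their place "T_tool_cam" (4x4, takes a point from camera to tool coordinates, whose origin is the TCP and whose axes are the tool frame's). Camera axes: x right, y down, z forward; pixel columns grow to the right and rows downward; lengths in m; the calibration is good to about 2 mm. The wrist camera is an equidistant fisheye: a pixel r from the principal point sees the ray r / f radians off the axis. A picture is of the moment at which its call begins: read the wrist's pose just before it. get_calibration takes no time and is no camera call.
- r.sign_off(): hands the job in, once; it reports no verdict.
The state is a dict: "time": time; "joint_positions": joint angles; "qd": joint speeds; "joint_efforts": joint torques, N m; "eef_pos": TCP position; "eef_rot": TCP orientation; "contact_force": force on the tool from outside, world axes, zero at the start; "torque": the same for the moment, N m; "finger_gap": opening from 0.0 (shut) to 1.0 (fully open).
Only numpy, scipy, OpenCV 4.12 (cv2) and the standard library are available. Lean on these libraries where they do the work, as an engineer would, in place of code of your own. Each camera call takes 0.05 s, during which the arm holds its last target.

TASK

Thread the two loose spacer rings onto the jig's arbor so that the stack runs from the largest ring (already there) at the bottom to the smallest on top, then swing the clamp arm round until it stops over the stack. Turn the black knob clockwise until it bites (the resistance rises sharply), then add about an eighth of a turn more, no further, and leave it tight. Leave the other things on the bench where they are.

Things in the scene. Friction and masses are not known exactly. Their poses are not given: they have to be found in the camera images.
- jig: bright aluminium clamping jig bolted to the bench. Origin on the bench under the arbor axis; z up. Base plate 100 (x) x 215 (y, from -160 to +55) x 15 thick. Upright steel arbor, 14 in diameter, chamfered tip at z = 60. White column, 34 in diameter, 120 from the arbor towards the jig's -y; it carries the clamp arm.
- clamp_arm (a joint): white clamp arm turning level on the column at jig x 0, y -120; rad, 0 = at its stop with the knob over the arbor (arm points to the jig's +y), growing anticlockwise from above, up to 2.0. Bar 24 wide, z 84 to 96 mm above the bench; cap over the column 32 across, up to z 108; knob axis 120 mm from column axis. Stays where left; a push of 2 to 5 N on the bar's side moves it.
- clamp_push (a point): point at mid-height and mid-width of the clamp arm's bar, 65 from the column's axis towards the knob; its y axis points along the arm to the knob; bare bar for about 15 either way
- knob_grip (a point): round black fluted knob, 40 mm diameter, z 101 to 127 mm above the bench, on the end of the clamp arm; point on its vertical axis, 13 below its top. Clockwise from above tightens. Light (0.04 N m) until it bites, then 0.4 to 0.5 N m, which is also felt while holding it still; springs back under 0.1 rad when let go. Turn needed to bite, as found: 0.4 to 1.2 rad, not known beforehand.
- washer (a joint): bright steel washer under the knob, 58 mm across, top at z 100 above the bench, with a red mark on its rim: in rad, how far it has been dragged clockwise; 0 and still until the knob bites (plus about 0.08 rad of elastic wind-up), then it turns with the knob and does not come back; it measures the extra turn
- red_mark (a point): the red mark on the washer's top, 24.5 from the knob's axis
- pad (a joint): rubber pad, 32 mm across, under the arm below the knob: its height in m above where it bites on the full stack; 0 when the clamp is tight, rising 0.003 per rad that the knob is backed off
- ring_large: black spacer ring already on the arbor, outer diameter 66, bore 18, 16 thick; origin at the centre of its underside
- ring_mid: brass spacer ring lying flat on the bench, outer diameter 54, bore 18, 16 thick; origin at the centre of its underside
- ring_small: blue spacer ring lying flat on the bench, outer diameter 42, bore 18, 16 thick; origin at the centre of its underside
- mouse: black computer mouse, 100 x 58 x 31 mm; not to be disturbed
- petri: glass dish, 90 across, 15 high mm; not to be disturbed
- objective: steel microscope objective standing upright, 30 across, 46 high mm; not to be disturbed
- slide_box: green slide box, 85 x 50 x 32 mm; not to be disturbed
- jar: small lidded jar, 48 across, 75 high mm; not to be disturbed
- driver: screwdriver, 170 long mm; not to be disturbed
- tissue: white pack of lens tissue, 100 x 75 x 18 mm; not to be disturbed
Mind the look-alikes: they are no part of the job. Of the things shaped like the ring_small, the blue one is meant.

How it is judged:
On the way, in this order (a step that is already met when the one before it is completed fails the run):
1. the brass ring is seated on the large ring and let go (horizontal distance between ring_mid and jig below 0.004 m and z of ring_mid in the frame of jig between 0.028 and 0.033 m and angle between ring_mid's own z axis and vertical below 0.06 rad and contact force between ring_mid and the fingers below 0.1 N), for 0.2 s.
2. the blue ring is seated on the brass ring and let go (horizontal distance between each of ring_small, ring_mid and jig below 0.004 m and z of ring_small in the frame of jig between 0.044 and 0.049 m and angle between each of ring_small, ring_mid's own z axis and vertical below 0.06 rad and z of ring_mid in the frame of jig between 0.028 and 0.033 m and contact force between ring_small and the fingers below 0.1 N), for 0.2 s.
3. the clamp arm is swung to its stop over the stack (value of joint clamp_arm below 0.06 rad), for 0.2 s.
4. the knob has bitten: the washer starts to turn (value of joint washer above 0.03 rad), for 0.05 s.
5. about an eighth of a turn is added (value of joint washer above 0.49 rad), for 0.1 s.
At the end, for the whole second after the job is handed in: Large, brass and blue ring seated in that order on the arbor (within 4 mm of its axis and 2 mm of full seat, flat, at rest); arm within 0.06 rad of its stop; washer dragged 0.49 to 1.1 rad (28 to 63 degrees) past the bite; knob not backed off (pad within 1.2 mm of the bite) (horizontal distance between each of ring_large, ring_mid, ring_small and jig below 0.004 m and z of ring_large in the frame of jig between 0.012 and 0.017 m and angle between each of ring_large, ring_mid, ring_small's own z axis and vertical below 0.06 rad and z of ring_mid in the frame of jig between 0.028 and 0.033 m and z of ring_small in the frame of jig between 0.044 and 0.049 m and value of joint clamp_arm below 0.06 rad and value of joint washer between 0.49 and 1.1 rad and value of joint pad below 0.0012 m and linear speed of each of ring_small, ring_mid below 0.01 m/s); the robot touches nothing.
It fails at once if the knob is tightened past its bite while the arm is not over the stack (value of joint washer above 0.03 rad and value of joint clamp_arm above 0.15 rad).
It fails at once if the knob is overtightened, more than 63 degrees past the bite (value of joint washer above 1.1 rad).
It fails at once if another thing on the bench is moved more than 25 mm (distance of any of mouse, petri, objective, slide_box, jar, driver, tissue from where it was at the start of the episode above 0.025 m).
It also fails if it takes over 72 s, if anything falls off the work surface, if the arm or the gripper's body presses on something with over 40 N, if the wrist force passes 120 N, or if a joint passes its speed limit or range.

## Working session

There is one attempt and no reset: what is moved stays moved. The work goes in short steps, Python scripts to look and compute and a tool call to move; the robot and the scene stay as the last step left them, time stands still between calls to the robot, and variables do not carry over. Pictures are saved under pics/ and viewed, and the job is handed in when it is done.

Besides the shell and the picture viewer there is one more tool, called after "Emit:" as name(argument=value, ...) on one line, values as JSON. play_rows: Moves the arm, as the interface text tells. Its arguments: {"type":"object","properties":{"travel":{"type":"array","items":{"type":"array","items":{"type":"number"}}},"delta_rot":{"type":"array","items":{"type":"array","items":{"type":"number"}}},"jaw":{"type":"number"},"grip_force":{"type":"number"}},"required":["travel","delta_rot"]}

```bash
mkdir -p pics; ls; python3 - <<'E'
from plant import r
import cv2,numpy as np
print(r.sense())
for n in ["scene","top","wrist"]:
    c=r.get_calibration(n); print(n,c)
    p,d=r.capture(n); cv2.imwrite(f"pics/{n}0.png",p[:,:,::-1]); np.save(f"{n}0.npy",d)
E
```

```text
pics
{'time': 0.0, 'joint_positions': array([-1.23089124,  0.4694367 , -0.04859505,  1.53369902,  0.024105  ,
        1.1410221 , -0.0823107 ]), 'qd': array([ 9.55236032e-04, -9.99293362e-05,  1.25512593e-03,  8.04781537e-04,
       -8.05658151e-05,  1.44384065e-03,  4.53281658e-04]), 'joint_efforts': array([-4.90881139e-04, -5.10308647e+01, -4.65384917e-02, -2.37717569e+01,
        1.06904731e-02,  7.42965873e-03,  5.10766299e-06]), 'eef_pos': array([0.24313187, 0.62910735, 0.25526243]), 'eef_rot': array([-3.10180489,  1.56881705, -1.89979042]), 'contact_force': array([-0.42299868, -0.61396394, -0.28150738]), 'torque': array([ 0.00496866,  0.04428394, -0.02243956]), 'finger_gap': 0.9985276239721236}
scene {'fov_y': 49.49198982579334, 'cx': 320.76120332268147, 'cy': 240.52313516222077, 'eye': array([1.13618604, 0.35043664, 1.11491656]), 'rotation': array([-2.54604807, -0.0087729 ,  2.09213382])}
top {'fov_y': 46.16795359902484, 'cx': 328.2900504907887, 'cy': 231.9485291648771, 'eye': array([0.34226723, 0.01053918, 1.70490375]), 'rotation': array([-3.01831104e+00, -1.90446048e-03, -1.55427390e+00])}
wrist {'fov_y': 65.70646984690485, 'cx': 318.1998701894191, 'cy': 241.22091519198912, 'T_tool_cam': array([[-7.43042904e-04, -2.76305057e-01,  9.61069698e-01,
        -1.19405970e-01],
       [ 1.43929749e-04, -9.61069982e-01, -2.76305027e-01,
         7.02434048e-02],
       [ 9.99999714e-01, -6.69799697e-05,  7.53884748e-04,
        -4.53600510e-04],
       [ 0.00000000e+00,  0.00000000e+00,  0.00000000e+00,
         1.00000000e+00]])}
```

View pics/scene0.png

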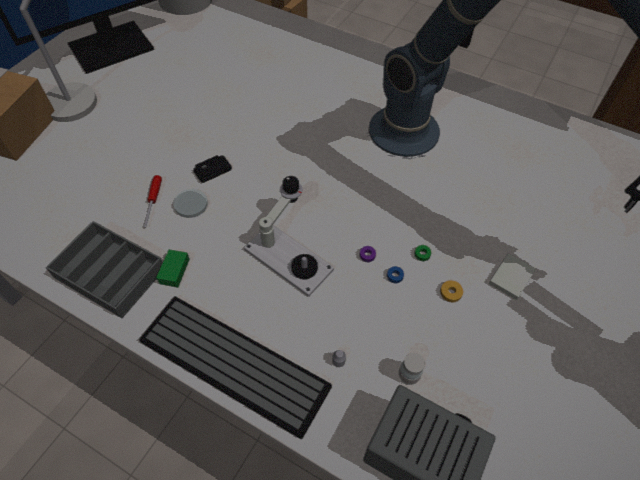

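View pics/top0.png

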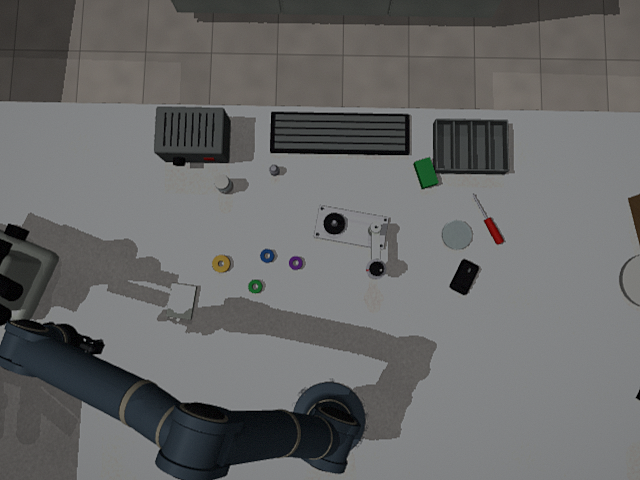

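View pics/wrist0.png

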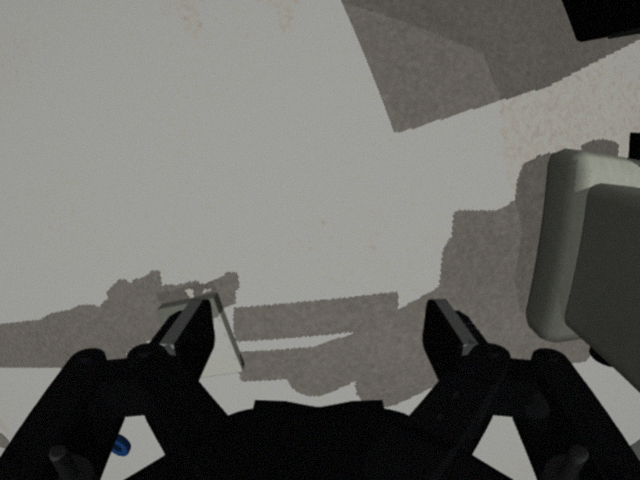

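```bash
cat > h.py <<'E'
import numpy as np,cv2
from scipy.spatial.transform import Rotation as R
def rot(e): return R.from_euler('xyz',e).as_matrix()
def f_of(c): return 240/np.tan(np.radians(c['fov_y'])/2)
def ray(c,u,v,pose=None):
    f=f_of(c); x=(u-c['cx'])/f; y=(v-c['cy'])/f
    if 'eye' in c: return np.array(c['eye']), rot(c['rotation'])@np.array([x,y,1])
    T=np.array(c['T_tool_cam']); th=np.hypot(x,y); s=np.sin(th)/th if th>1e-9 else 1
    d=np.array([x*s,y*s,np.cos(th)]); p,e=pose; Q=rot(e)
    return Q@T[:3,3]+p, Q@T[:3,:3]@d
def atz(c,u,v,z,pose=None):
    o,d=ray(c,u,v,pose); return o+d*(z-o[2])/d[2]
def proj(c,P,pose=None):
    f=f_of(c);P=np.array(P,float)
    if 'eye' in c:
        q=rot(c['rotation']).T@(P-c['eye']); return c['cx']+f*q[0]/q[2],c['cy']+f*q[1]/q[2]
    T=np.array(c['T_tool_cam']);p,e=pose; q=rot(e).T@(P-p); q=T[:3,:3].T@(q-T[:3,3])
    rr=np.hypot(q[0],q[1]); th=np.arctan2(rr,q[2]); return c['cx']+f*th*q[0]/rr,c['cy']+f*th*q[1]/rr
E
python3 - <<'E'
from plant import r
from h import *
c=r.get_calibration('top')
p=cv2.imread('pics/top0.png')
cv2.imwrite('pics/topcrop.png',cv2.resize(p[190:300,200:400],None,fx=4,fy=4,interpolation=cv2.INTER_CUBIC))
for n,u,v,z in [('brass',221.5,264,.016),('blue',267.5,256,.016),('purple',296,263,.016),('green',256,286,.016),('arbor',334,222,.06),('column',377,229.5,.108),('knob',377,268.5,.127),('petri',457,235,.015),('mouse',464,276,.03),('jar',225,184,.075),('obj',275,169,.046),('tissue',183,300,.018)]:
    print(n,atz(c,u,v,z).round(4))
s=r.get_calibration('scene')
for n,u,v,z in [('brass',452,290,.016),('blue',396,274,.016),('arbor',305,259,.06),('knob',291,183,.127)]:
    print(n,atz(s,u,v,z).round(4))
E
```

```text
brass [0.4493 0.3295 0.016 ]
blue [0.4757 0.1923 0.016 ]
purple [0.456  0.1061 0.016 ]
green [0.3853 0.2239 0.016 ]
arbor [ 0.576  -0.0056  0.06  ]
column [ 0.5496 -0.1284  0.108 ]
knob [ 0.4369 -0.1274  0.127 ]
petri [ 0.5489 -0.3784  0.015 ]
mouse [ 0.4248 -0.3944  0.03  ]
jar [0.6815 0.3174 0.075 ]
obj [0.736  0.1743 0.046 ]
tissue [0.3403 0.4392 0.018 ]
brass [0.4515 0.3317 0.016 ]
blue [0.4788 0.1963 0.016 ]
arbor [ 0.5769 -0.0036  0.06  ]
knob [ 0.4393 -0.1248  0.127 ]
```

View pics/topcrop.png

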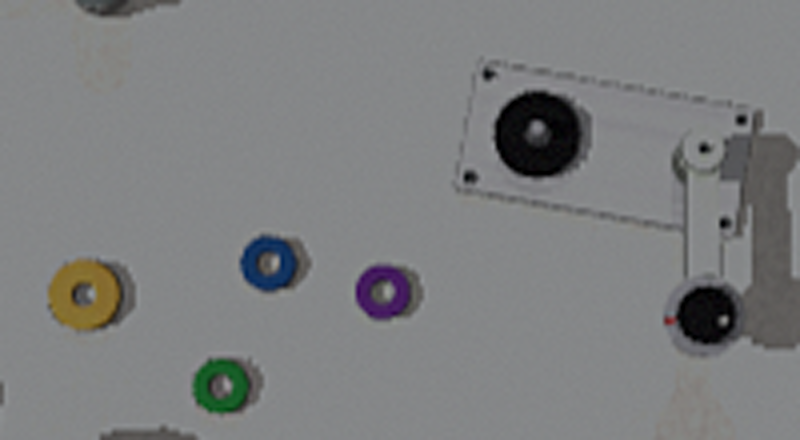

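```bash
cat >> h.py <<'E'
def plan(r,target,yawdir=None):
    """print tool-axis units to reach target; yawdir: desired world heading (rad) of the jaw axis (tool z)"""
    s=r.sense(); Q=rot(s['eef_rot']); d=Q.T@(np.array(target)-s['eef_pos'])/0.03
    print('t',round(s['time'],3),'pos',s['eef_pos'].round(4),'x',Q[:,0].round(3),'z',Q[:,2].round(3),'gap',round(s['finger_gap']*85.4,1),'F',s['contact_force'].round(2),'T',s['torque'].round(3))
    print('joints',s['joint_positions'].round(3)); print('travel total (units)',d.round(3))
    if yawdir is not None:
        zt=np.array([np.cos(yawdir),np.sin(yawdir),0]); xt=np.array([0,0,-1.]); yt=np.cross(zt,xt)
        T=np.column_stack([xt,yt,zt]); print('rotvec units',(np.degrees(R.from_matrix(Q.T@T).as_rotvec())/10).round(3))
        print('travel after rot',(T.T@(np.array(target)-s['eef_pos'])/0.03).round(3))
E
python3 - <<'E'
from plant import r
from h import *
Q=rot(r.sense()['eef_rot']);print(Q.round(3))
plan(r,[0.45,0.33,0.2])
c=r.get_calibration('wrist');T=c['T_tool_cam'];print("cam off world",(Q@T[:3,3]).round(3),(Q@T[:3,2]).round(3))
plan(r,[0.45,0.33,0.2],np.arctan2(0.629,0.243)-np.pi/2+0)
E
```

```text
[[-0.    -0.933  0.36 ]
 [-0.001  0.36   0.933]
 [-1.    -0.    -0.001]]
t 0.15 pos [0.2432 0.6293 0.2555] x [-0.    -0.001 -1.   ] z [ 0.36   0.933 -0.001] gap 85.3 F [ 0.14  0.3  -0.77] T [ 0.008 -0.032 -0.017]
joints [-1.231  0.469 -0.049  1.533  0.024  1.141 -0.082]
travel total (units) [  1.861 -10.027  -6.817]
cam off world [-0.066  0.025  0.119] [ 0.258 -0.1   -0.961]
t 0.15 pos [0.2432 0.6293 0.2555] x [-0.    -0.001 -1.   ] z [ 0.36   0.933 -0.001] gap 85.3 F [ 0.14  0.3  -0.77] T [ 0.008 -0.032 -0.017]
joints [-1.231  0.469 -0.049  1.533  0.024  1.141 -0.082]
travel total (units) [  1.861 -10.027  -6.817]
rotvec units [ 9.e+00 -6.e-03  7.e-03]
travel after rot [ 1.85  -6.82  10.026]
```

Emit:
play_rows(travel=[[0.15,-0.9,-0.6],[0.15,-0.9,-0.6],[0.15,-0.9,-0.6],[0.15,-0.9,-0.6],[0.15,-0.9,-0.6],[0.15,-0.9,-0.6],[0.15,-0.9,-0.6],[0.15,-0.9,-0.6],[0.15,-0.9,-0.6],[0.15,-0.9,-0.6],[0.3,-1.0,-0.8],[0,0,0],[0,0,0]], delta_rot=[[0,0,0],[0,0,0],[0,0,0],[0,0,0],[0,0,0],[0,0,0],[0,0,0],[0,0,0],[0,0,0],[0,0,0],[0,0,0],[0,0,0],[0,0,0]])

```text
time: 1.78
eef_pos: [0.4492, 0.3318, 0.2023]
eef_rot: [1.043, 1.57, 2.246]
contact_force: [-0.1, 0.1, 0.7]
finger_gap: 1.0
```

```bash
cat > snap.py <<'E'
import sys,pickle
from plant import r
from h import *
n=sys.argv[1]; cam=sys.argv[2] if len(sys.argv)>2 else 'wrist'
s=r.sense(); pose=(s['eef_pos'],s['eef_rot']); p,d=r.capture(cam)
cv2.imwrite(f'pics/{n}.png',p[:,:,::-1]); pickle.dump((pose,r.get_calibration(cam),d),open(f'{n}.pkl','wb'))
plan(r,s['eef_pos'])
E
python3 snap.py w1
```

```text
t 1.825 pos [0.449  0.3323 0.2024] x [-0.     0.001 -1.   ] z [0.359 0.933 0.001] gap 85.5 F [ 0.42 -0.16  0.16] T [ 0.022 -0.003 -0.035]
joints [-0.749  0.334  0.045  1.876 -0.02   0.932  0.509]
travel total (units) [ 0.004 -0.015 -0.015]
```

View pics/w1.png

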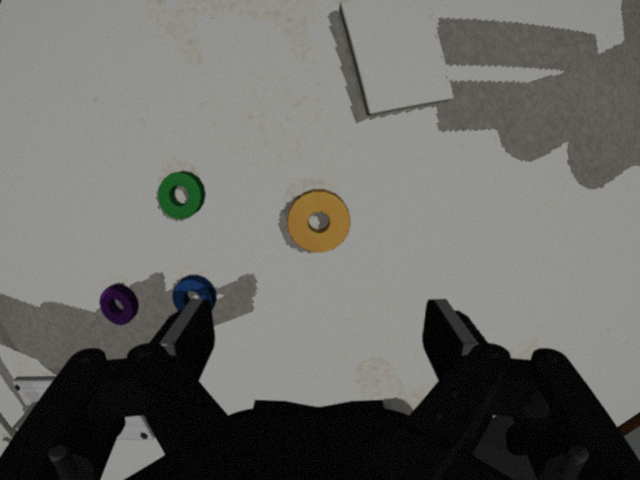

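```bash
cat > ell.py <<'E'
import sys,pickle
from h import *
def center(n,hlo,hhi,z,smin=100,vmin=40,roi=None):
    pose,c,d=pickle.load(open(n+'.pkl','rb')); p=cv2.imread(f'pics/{n}.png'); h=cv2.cvtColor(p,cv2.COLOR_BGR2HSV)
    m=cv2.inRange(h,(hlo,smin,vmin),(hhi,255,255))
    if roi: k=np.zeros_like(m);k[roi[1]:roi[3],roi[0]:roi[2]]=1;m=m*k
    cs,_=cv2.findContours(m,cv2.RETR_CCOMP,cv2.CHAIN_APPROX_NONE); cs=sorted(cs,key=len)[::-1][:2]
    for q in cs:
        if len(q)<10: continue
        pts=np.array([atz(c,u,v,z,pose)[:2] for u,v in q[:,0]],np.float32)
        (x,y),rad=cv2.minEnclosingCircle(pts); e=cv2.fitEllipse(pts*1000)
        print('contour',len(q),'px ell',np.round(cv2.fitEllipse(q)[0],1),'world circ',round(x,4),round(y,4),round(rad,4),'ell',np.round(e[0],1),np.round(e[1],1))
if __name__=='__main__':
    a=sys.argv; center(a[1],int(a[2]),int(a[3]),float(a[4]),roi=eval(a[5]) if len(a)>5 else None)
E
python3 ell.py w1 10 30 .016; python3 ell.py w1 100 120 .016 
```

```text
contour 176 px ell [318.  220.6] world circ 0.4491 0.3317 0.0272 ell [449.1 331.5] [52.3 53.4]
contour 57 px ell [318.1 220.3] world circ 0.4481 0.3319 0.0095 ell [448.4 331.8] [16.  18.3]
contour 164 px ell [192.3 293.2] world circ 0.4723 0.1964 0.0229 ell [470.5 196.8] [31.9 40.5]
```

```bash
cat > tips.py <<'E'
import sys,pickle
from h import *
pose,c,d=pickle.load(open(sys.argv[1]+'.pkl','rb')); T=np.array(c['T_tool_cam']);f=f_of(c)
best=[]
for v in range(200,400,1):
  for u in range(100,540,1):
    z=d[v,u]
    if z<=0 or z>0.19: continue
    x=(u-c['cx'])/f;y=(v-c['cy'])/f;th=np.hypot(x,y);k=np.sin(th)/th
    P=np.array([x*k,y*k,np.cos(th)]);P=P*z/P[2];P=T[:3,:3]@P+T[:3,3];best.append((P[0],P[1],P[2],u,v,z))
best=np.array(best);o=best[np.argsort(-best[:,0])]
for side in (-1,1):
    q=o[np.sign(o[:,2])==side][:300:40];print(q.round(4))
E
python3 tips.py w1
```

```text
[[ 1.050e-02 -7.400e-03 -4.340e-02  2.140e+02  3.350e+02  1.462e-01]
 [ 8.700e-03 -1.700e-03 -4.310e-02  2.120e+02  3.250e+02  1.429e-01]
 [ 7.500e-03  3.500e-03 -4.340e-02  2.090e+02  3.150e+02  1.403e-01]
 [ 6.500e-03 -7.900e-03 -4.290e-02  2.130e+02  3.410e+02  1.426e-01]
 [ 5.600e-03  1.120e-02 -4.810e-02  1.940e+02  2.990e+02  1.364e-01]
 [ 4.900e-03  2.600e-03 -4.320e-02  2.080e+02  3.200e+02  1.381e-01]
 [ 4.300e-03 -1.000e-02 -4.340e-02  2.110e+02  3.480e+02  1.410e-01]
 [ 3.400e-03  3.400e-03 -4.310e-02  2.070e+02  3.200e+02  1.365e-01]]
[[ 1.080e-02  3.600e-03  4.260e-02  4.250e+02  3.110e+02  1.436e-01]
 [ 8.600e-03  6.900e-03  4.210e-02  4.260e+02  3.060e+02  1.406e-01]
 [ 7.500e-03 -4.800e-03  4.230e-02  4.240e+02  3.330e+02  1.428e-01]
 [ 6.300e-03 -1.080e-02  4.240e-02  4.230e+02  3.470e+02  1.433e-01]
 [ 5.600e-03  8.400e-03  4.230e-02  4.290e+02  3.060e+02  1.372e-01]
 [ 4.800e-03  8.700e-03  4.240e-02  4.300e+02  3.060e+02  1.364e-01]
 [ 4.200e-03  1.120e-02  4.190e-02  4.300e+02  3.010e+02  1.351e-01]
 [ 3.600e-03  3.700e-03  4.230e-02  4.290e+02  3.190e+02  1.366e-01]]
```

Emit:
play_rows(travel=[[1,0,-0.02],[1,0,0],[1,0,0],[1,0,0],[1,0,0],[0.6,0,0],[0.35,0,0],[0,0,0]], delta_rot=[[0,0,0],[0,0,0],[0,0,0],[0,0,0],[0,0,0],[0,0,0],[0,0,0],[0,0,0]])

```text
time: 2.82
eef_pos: [0.4492, 0.331, 0.0236]
eef_rot: [2.162, 1.57, -2.919]
contact_force: [-1.0, 0.3, 0.4]
finger_gap: 0.999
```

Emit:
play_rows(travel=[[0,0,0],[0,0,0],[0,0,0],[0,0,0],[0,0,0],[0,0,0]], delta_rot=[[0,0,0],[0,0,0],[0,0,0],[0,0,0],[0,0,0],[0,0,0]], jaw=45, grip_force=30)

```text
time: 3.58
eef_pos: [0.45, 0.3312, 0.0251]
eef_rot: [-0.44, 1.569, 0.762]
contact_force: [-0.5, -0.7, 6.0]
finger_gap: 0.621
```

```bash
python3 snap.py w2; python3 tips.py w2
```

```text
t 3.625 pos [0.45   0.3313 0.0252] x [ 0.002  0.002 -1.   ] z [0.36  0.933 0.002] gap 52.9 F [-0.51 -0.69  6.5 ] T [-0.074  0.165  0.057]
joints [-0.734  0.585  0.031  1.991 -0.032  0.564  0.521]
travel total (units) [ 0.001 -0.001 -0.001]
[[ 2.570e-02  4.510e-02 -1.470e-02  2.820e+02  2.010e+02  1.464e-01]
 [ 2.500e-02  3.380e-02 -8.000e-04  3.170e+02  2.290e+02  1.488e-01]
 [ 2.490e-02 -2.840e-02 -1.110e-01  1.050e+02  3.470e+02  1.658e-01]
 [ 2.480e-02 -4.910e-02 -6.300e-03  3.060e+02  3.940e+02  1.715e-01]
 [ 2.470e-02 -1.330e-02 -9.580e-02  1.230e+02  3.240e+02  1.615e-01]
 [ 2.470e-02  2.130e-02 -9.290e-02  1.150e+02  2.570e+02  1.519e-01]
 [ 2.460e-02 -2.710e-02 -1.067e-01  1.110e+02  3.460e+02  1.653e-01]
 [ 2.460e-02  3.060e-02 -3.350e-02  2.370e+02  2.370e+02  1.493e-01]]
[[ 2.570e-02  4.760e-02  9.410e-02  5.310e+02  2.000e+02  1.458e-01]
 [ 2.520e-02 -5.900e-03  9.520e-02  5.160e+02  3.100e+02  1.601e-01]
 [ 2.500e-02 -5.120e-02  6.000e-03  3.310e+02  3.970e+02  1.724e-01]
 [ 2.490e-02  1.820e-02  7.820e-02  4.940e+02  2.640e+02  1.532e-01]
 [ 2.490e-02  2.570e-02  6.890e-02  4.780e+02  2.480e+02  1.510e-01]
 [ 2.480e-02 -3.210e-02  1.980e-02  3.610e+02  3.660e+02  1.669e-01]
 [ 2.480e-02 -1.680e-02  7.490e-02  4.760e+02  3.330e+02  1.627e-01]
 [ 2.480e-02 -4.150e-02  2.910e-02  3.790e+02  3.810e+02  1.695e-01]]
```

View pics/w2.png

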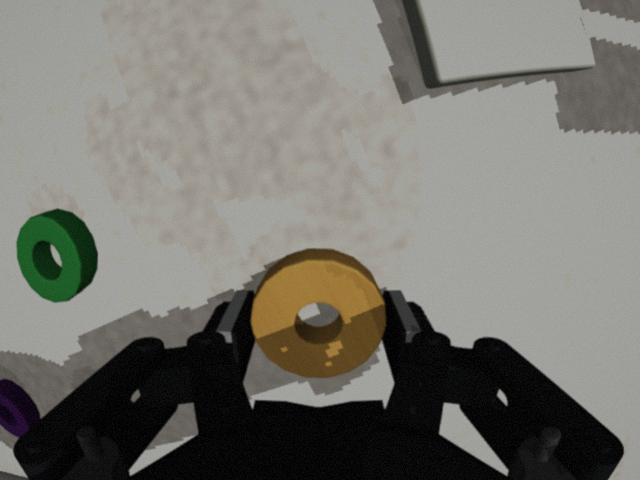

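Emit:
play_rows(travel=[[0,0,0],[0,0,0],[-0.15,0,0],[0,0,0]], delta_rot=[[0,0,0],[0,0,0],[0,0,0],[0,0,0]], jaw=62)

```text
time: 4.12
eef_pos: [0.4496, 0.3308, 0.0287]
eef_rot: [-0.448, 1.57, 0.754]
contact_force: [0.4, 1.3, -0.5]
finger_gap: 0.729
```

Emit:
play_rows(travel=[[0,0,0],[0,0,0],[0,0,0],[0,0,0],[0,0,0]], delta_rot=[[0,0,0],[0,0,0],[0,0,0],[0,0,0],[0,0,0]], jaw=45, grip_force=40)

```text
time: 4.75
eef_pos: [0.4496, 0.3309, 0.0291]
eef_rot: [-0.374, 1.57, 0.828]
contact_force: [-0.6, -0.7, 5.4]
finger_gap: 0.61
```

```bash
python3 snap.py w3; python3 ell.py w3 10 30 .016;python3 - <<'E'
from plant import r
from h import *
plan(r,[0.576,-0.004,0.18])
E
```

```text
t 4.8 pos [0.4496 0.331  0.0291] x [ 0.001  0.001 -1.   ] z [0.36  0.933 0.001] gap 52.1 F [-0.53 -0.09  5.27] T [-0.128  0.255  0.052]
joints [-0.734  0.578  0.031  1.99  -0.032  0.573  0.521]
travel total (units) [-0.    -0.001 -0.   ]
contour 368 px ell [317.9 309.9] world circ 0.4479 0.331 0.0287 ell [448.1 331. ] [52.7 56.8]
contour 93 px ell [317.8 310.6] world circ 0.4464 0.3317 0.0085 ell [446.2 331.7] [11.2 15.9]
t 4.8 pos [0.4496 0.331  0.0291] x [ 0.001  0.001 -1.   ] z [0.36  0.933 0.001] gap 52.1 F [-0.53 -0.09  5.27] T [-0.128  0.255  0.052]
joints [-0.734  0.578  0.031  1.99  -0.032  0.573  0.521]
travel total (units) [-5.036 -7.953 -8.896]
```

View pics/w3.png

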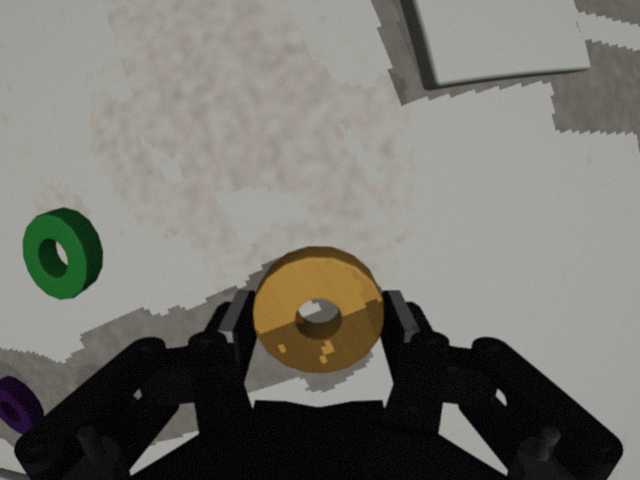

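Emit:
play_rows(travel=[[-0.5,0,0],[-1,0,0],[-1,-0.2,-0.2],[-1,-0.8,-0.9],[-1,-0.8,-0.9],[-0.6,-0.8,-0.9],[-0.6,-0.8,-0.9],[0,-0.8,-0.9],[0,-0.8,-0.9],[0,-0.8,-0.9],[0,-0.8,-0.9],[0,-0.8,-0.9],[0,-0.6,-0.6],[0,0,0],[0,0,0]], delta_rot=[[0,0,0],[0,0,0],[0,0,0],[0,0,0],[0,0,0],[0,0,0],[0,0,0],[0,0,0],[0,0,0],[0,0,0],[0,0,0],[0,0,0],[0,0,0],[0,0,0],[0,0,0]])

```text
time: 6.68
eef_pos: [0.5763, -0.0039, 0.1992]
eef_rot: [1.186, 1.569, 2.389]
contact_force: [-0.2, -0.1, -3.1]
finger_gap: 0.609
```

```bash
python3 snap.py w4
```

```text
t 6.725 pos [ 0.5764 -0.0035  0.1992] x [-0.001  0.001 -1.   ] z [0.359 0.933 0.001] gap 51.9 F [-0.69 -0.15 -2.51] T [0.008 0.006 0.001]
joints [-0.195  0.366  0.164  1.843 -0.074  0.939  1.206]
travel total (units) [ 0.001 -0.004 -0.014]
```

View pics/w4.png

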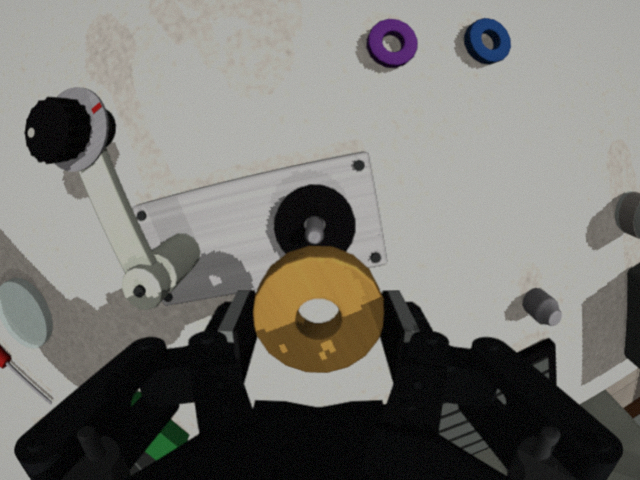

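```bash
python3 - <<'E'
import cv2
p=cv2.imread('pics/w4.png'); q=cv2.resize(p[180:380,240:400],None,fx=4,fy=4,interpolation=cv2.INTER_CUBIC)
q=cv2.convertScaleAbs(q,alpha=1.6,beta=10); q=cv2.resize(q[:,:],(480,600)) if False else q
cv2.imwrite('pics/w4c.png',q[:400]); cv2.imwrite('pics/w4d.png',q[240:800])
E
python3 ell.py w4 10 30 $(python3 -c "print(.1992-.0131)")
```

```text
contour 367 px ell [318.1 309.2] world circ 0.5743 -0.0035 0.0288 ell [574.6  -3.6] [52.5 56.7]
contour 95 px ell [318.2 310.5] world circ 0.5725 -0.0029 0.0085 ell [573.  -3.] [11.8 16.1]
```

View pics/w4c.png

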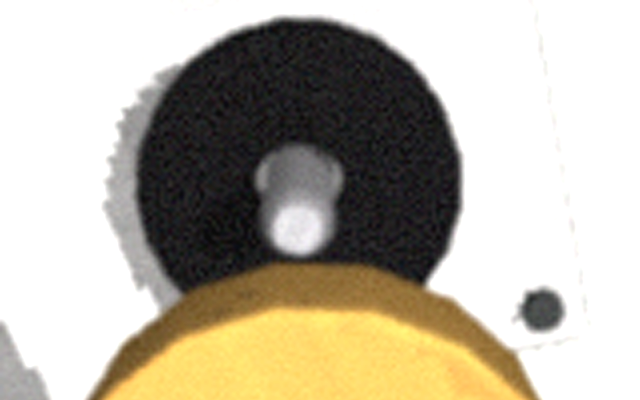

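View pics/w4d.png

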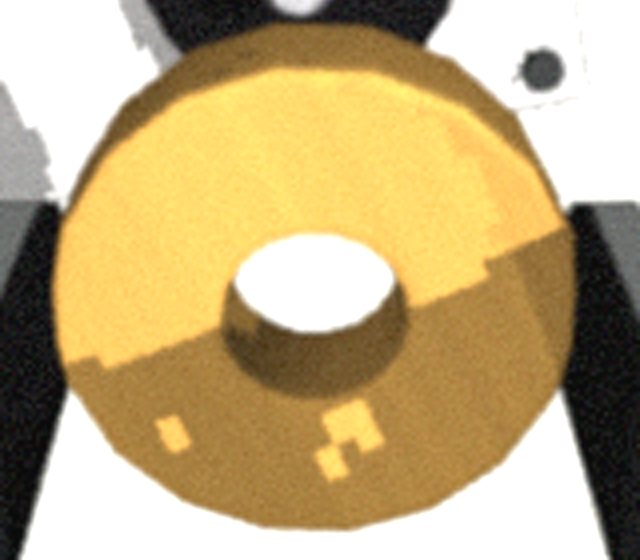

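```bash
python3 - <<'E'
import pickle
from h import *
pose,c,d=pickle.load(open('w4.pkl','rb'));Q=rot(pose[1])
def tool(P): return (Q.T@(P-pose[0])*1000).round(2)
zt=.1992-.0131
print('arbor tip',atz(c,314.5,236.6,.06,pose),tool(atz(c,314.5,236.6,.06,pose)))
print('large ring fit: ')
# bore centre: map rim extremes to plane
def fit(pts,z):
    q=np.array([atz(c,u,v,z,pose)[:2] for u,v in pts]); A=np.c_[2*q,np.ones(len(q))]; s=np.linalg.lstsq(A,(q**2).sum(1),rcond=None)[0]
    return s[:2],np.sqrt(s[2]+s[0]**2+s[1]**2)
P=lambda l,x0,y0:[(x0+(x+.5)/4-.5,y0+(y+.5)/4-.5) for x,y in l]
b,rb=fit(P([(222,315),(410,315),(316,233),(316,398),(250,378),(383,378)],240,240),zt)
print('bore',b,rb,tool(np.r_[b,zt]))
b,rb=fit(P([(53,290),(576,290),(310,68),(310,530),(115,450),(505,460),(180,102),(457,105)],240,240),zt)
print('outer',b,rb,tool(np.r_[b,zt]))
b,rb=fit(P([(137,190),(461,180),(300,18),(190,60),(410,60),(440,262),(160,272)],240,180),.031)
print('large',b,rb,tool(np.r_[b,.031]))
E
```

```text
arbor tip [ 0.57572737 -0.00672228  0.06      ] [139.21  -0.64  -2.92]
large ring fit: 
bore [ 0.57671395 -0.00420461] 0.009527465591853287 [13.11 -0.49 -0.15]
outer [ 0.57661126 -0.0043018 ] 0.026495631310230354 [13.11 -0.43 -0.27]
large [ 0.57443664 -0.00677236] 0.0329265430357278 [168.21   0.51  -3.44]
```

Emit:
play_rows(travel=[[0.9,0,-0.1],[0.9,0,0],[0.9,0,0],[0.75,0,0],[0,0,0],[0,0,0]], delta_rot=[[0,0,0],[0,0,0],[0,0,0],[0,0,0],[0,0,0],[0,0,0]])

```text
time: 7.48
eef_pos: [0.5765, -0.0069, 0.0967]
eef_rot: [-0.885, 1.569, 0.318]
contact_force: [0.7, -0.2, -2.4]
finger_gap: 0.608
```

```bash
python3 snap.py w5;  python3 - <<'E'
import cv2
p=cv2.imread('pics/w5.png'); q=cv2.resize(p[220:400,230:410],None,fx=3.3,fy=3.3,interpolation=cv2.INTER_CUBIC)
q=cv2.convertScaleAbs(q,alpha=1.6,beta=10)
cv2.imwrite('pics/w5c.png',q)
E
```

```text
t 7.525 pos [ 0.5767 -0.0071  0.097 ] x [ 0.002  0.    -1.   ] z [0.36  0.933 0.001] gap 52.0 F [ 0.94  0.41 -2.79] T [ 0.005 -0.03  -0.035]
joints [-0.171  0.496  0.145  1.923 -0.104  0.727  1.237]
travel total (units) [0.01  0.009 0.003]
```

View pics/w5c.png

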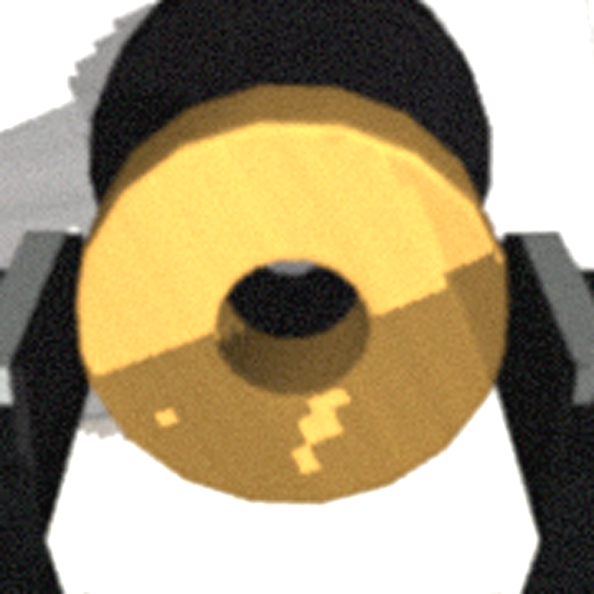

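```bash
python3 - <<'E'
import pickle
from h import *
pose,c,d=pickle.load(open('w5.pkl','rb'));Q=rot(pose[1])
K=lambda P:np.round((np.array(proj(c,P,pose))-[230,220])*3.3,0)
A=np.array([.5752,-.0067,.06]); ex=Q[:,1]
print('tip centre',K(A),'+y edge r7',K(A+ex*.007),'-y',K(A-ex*.007))
L=np.array([.5747,-.0067,.031])
for a in np.linspace(0,2*np.pi,9)[:-1]: print(a.round(2),K(L+.033*np.array([np.cos(a),np.sin(a),0])))
print('large +y edge',K(L+ex*.033), 'L-R',K(L+Q[:,2]*.033),K(L-Q[:,2]*.033))
def fit(pts,z):
    q=np.array([atz(c,230+u/3.3,220+v/3.3,z,pose)[:2] for u,v in pts]); A=np.c_[2*q,np.ones(len(q))]; s=np.linalg.lstsq(A,(q**2).sum(1),rcond=None)[0]
    return s[:2],np.sqrt(s[2]+s[0]**2+s[1]**2)
print('brass outer',fit([(77,300),(507,300),(290,122),(290,502),(130,195),(460,180),(140,445),(440,450)],pose[0][2]-.0131))
print('large', fit([(90,150),(491,140),(145,15),(435,15),(485,205),(100,200)],.031))
E
```

```text
tip centre [291. 237.] +y edge r7 [291. 190.] -y [291. 282.]
0.0 [360. 330.]
0.79 [472. 236.]
1.57 [483.  90.]
2.36 [377. -23.]
3.14 [213. -27.]
3.93 [100.  81.]
4.71 [104. 227.]
5.5 [211. 326.]
large +y edge [290. -41.] L-R [493. 160.] [ 86. 160.]
brass outer (array([ 0.57685423, -0.00691603]), np.float64(0.026429682266555597))
large (array([ 0.57420829, -0.00620907]), np.float64(0.03255727801579324))
```

```bash
python3 - <<'E'
import cv2
p=cv2.imread('pics/w5.png'); q=cv2.resize(p[150:350,220:420],None,fx=3,fy=3,interpolation=cv2.INTER_CUBIC)
cv2.imwrite('pics/w5d.png',cv2.convertScaleAbs(q,alpha=3,beta=20))
E
```

```text
(no output)
```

View pics/w5d.png

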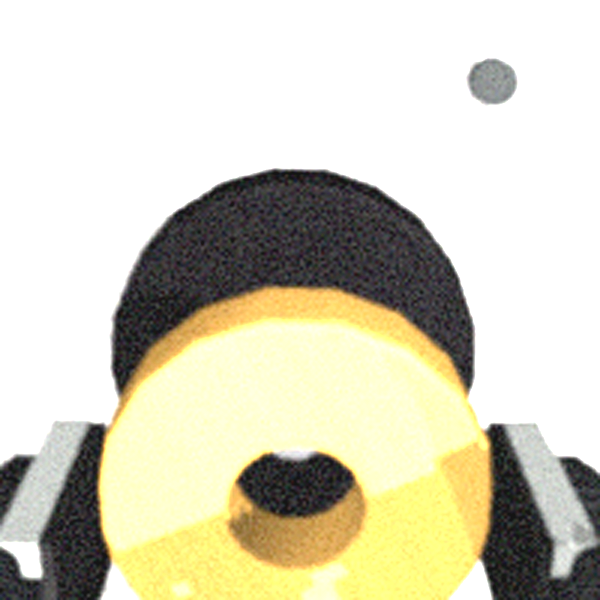

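Emit:
play_rows(travel=[[0,0.06,-0.01],[0.2,0,0],[0.2,0,0],[0,0,0]], delta_rot=[[0,0,0],[0,0,0],[0,0,0],[0,0,0]])

```text
time: 8.02
eef_pos: [0.5737, -0.0073, 0.0831]
eef_rot: [1.934, 1.569, 3.136]
contact_force: [0.9, 0.3, -1.5]
finger_gap: 0.609
```

```bash
python3 snap.py w6;python3 ell.py w6 10 30 .07; python3 - <<'E'
import cv2
p=cv2.imread('pics/w6.png'); q=cv2.resize(p[200:400,220:420],None,fx=3,fy=3,interpolation=cv2.INTER_CUBIC)
cv2.imwrite('pics/w6d.png',cv2.convertScaleAbs(q,alpha=2,beta=20))
E
```

```text
t 8.075 pos [ 0.5739 -0.0074  0.0833] x [-0.001  0.    -1.   ] z [ 0.361  0.933 -0.   ] gap 51.8 F [ 0.3   0.46 -2.74] T [-0.021  0.056 -0.023]
joints [-0.168  0.514  0.141  1.935 -0.108  0.701  1.239]
travel total (units) [ 0.01   0.007 -0.003]
contour 369 px ell [318.1 308.9] world circ 0.5715 -0.0072 0.0288 ell [571.8  -7. ] [52.7 56.9]
contour 89 px ell [318.2 310.5] world circ 0.5704 -0.0065 0.0081 ell [570.3  -6.4] [11.  15.1]
```

View pics/w6d.png

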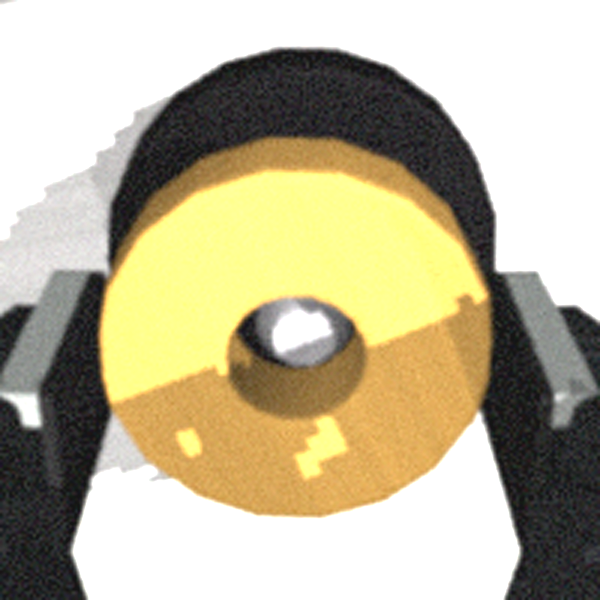

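```bash
python3 - <<'E'
import pickle
from h import *
pose,c,d=pickle.load(open('w6.pkl','rb'));Q=rot(pose[1])
for v in (330,336): print(((Q.T@(atz(c,220+302/3,200+v/3,.06,pose)-pose[0]))*1000).round(2))
E
```

```text
[23.05 -1.23  0.72]
[23.05 -2.19  0.72]
```

Emit:
play_rows(travel=[[0,-0.035,0.03],[0.2,0,0],[0.2,0,0],[0.2,0,0],[0.1,0,0],[0,0,0]], delta_rot=[[0,0,0],[0,0,0],[0,0,0],[0,0,0],[0,0,0],[0,0,0]])

```text
time: 8.82
eef_pos: [0.5752, -0.0069, 0.0624]
eef_rot: [1.9, 1.57, 3.102]
contact_force: [-0.0, 0.1, -3.4]
finger_gap: 0.612
```

```bash
python3 snap.py w7
```

```text
t 8.875 pos [ 0.5754 -0.0069  0.0627] x [-0.  0. -1.] z [0.361 0.933 0.   ] gap 52.0 F [-0.03 -0.05 -2.03] T [ 0.04  -0.016  0.025]
joints [-0.164  0.547  0.135  1.941 -0.114  0.661  1.244]
travel total (units) [ 0.009  0.006 -0.002]
```

View pics/w7.png

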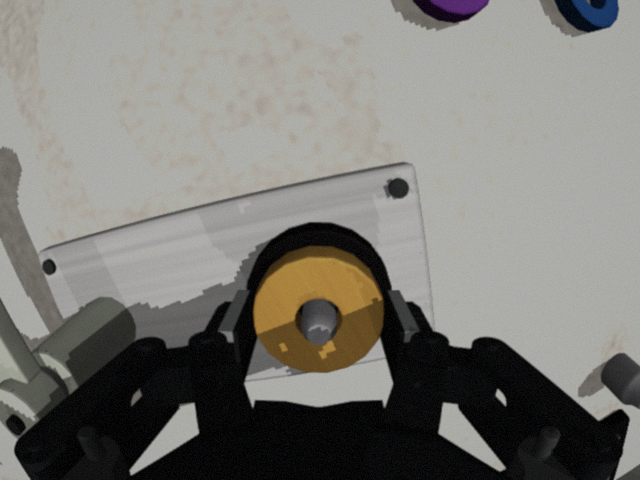

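Emit:
play_rows(travel=[[0.05,0,0],[0,0,0]], delta_rot=[[0,0,0],[0,0,0]])

```text
time: 9.12
eef_pos: [0.5754, -0.0069, 0.0613]
eef_rot: [-0.349, 1.571, 0.853]
contact_force: [0.1, -0.5, -2.0]
finger_gap: 0.61
```

Emit:
play_rows(travel=[[0,0,0],[0,0,0],[0,0,0],[-0.3,0,0],[-0.8,0,0],[-1,0,0],[-1,0,0],[0,0,0]], delta_rot=[[0,0,0],[0,0,0],[0,0,0],[0,0,0],[0,0,0],[0,0,0],[0,0,0],[0,0,0]], jaw=75)

```text
time: 10.12
eef_pos: [0.5772, -0.0069, 0.1574]
eef_rot: [-1.11, 1.565, 0.091]
contact_force: [-0.2, 1.2, -0.2]
finger_gap: 0.879
```

```bash
python3 snap.py w8; python3 ell.py w8 10 30 .047;python3 - <<'E'
from plant import r
from h import *
plan(r,[0.474,0.196,0.2])
E
```

```text
t 10.175 pos [ 0.5761 -0.0069  0.1557] x [ 0.003  0.    -1.   ] z [0.361 0.933 0.001] gap 74.5 F [-0.39 -0.44  0.27] T [ 0.022  0.031 -0.025]
joints [-0.185  0.416  0.16   1.885 -0.087  0.845  1.221]
travel total (units) [-0.056 -0.036  0.013]
contour 237 px ell [316.8 240.9] world circ 0.574 -0.0067 0.0279 ell [574.2  -6.7] [53.5 54.8]
contour 81 px ell [316.6 244.3] world circ 0.5758 -0.0071 0.0101 ell [575.6  -7.4] [17.4 19.5]
t 10.175 pos [ 0.5761 -0.0069  0.1557] x [ 0.003  0.    -1.   ] z [0.361 0.933 0.001] gap 74.5 F [-0.39 -0.44  0.27] T [ 0.022  0.031 -0.025]
joints [-0.185  0.416  0.16   1.885 -0.087  0.845  1.221]
travel total (units) [-1.484  5.608  5.083]
```

View pics/w8.png

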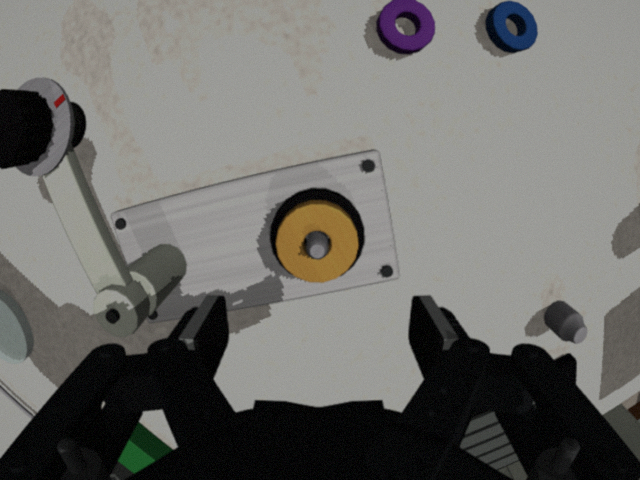

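Emit:
play_rows(travel=[[-0.7,0.5,0.4],[-0.7,0.9,0.8],[0,0.9,0.8],[0,0.9,0.8],[0,0.9,0.8],[0,0.9,0.8],[0,0.6,0.7],[0,0,0],[0,0,0]], delta_rot=[[0,0,0],[0,0,0],[0,0,0],[0,0,0],[0,0,0],[0,0,0],[0,0,0],[0,0,0],[0,0,0]], jaw=62)

```text
time: 11.3
eef_pos: [0.4738, 0.1953, 0.1956]
eef_rot: [2.783, 1.569, -2.299]
contact_force: [1.6, -1.0, -0.4]
finger_gap: 0.726
```

```bash
python3 snap.py w9; python3 ell.py w9 100 120 .016; python3 -c "
import pickle;p,c,d=pickle.load(open('w8.pkl','rb'));
from h import *
def P(u,v):
    o,q=ray(c,u,v,p);Q=rot(p[1])@c['T_tool_cam'][:3,:3];return o+q*d[v,u]/(q@Q[:,2])
print(P(290,240),P(345,240),P(317,265),P(317,193),P(250,170))"
```

```text
t 11.35 pos [0.4741 0.195  0.1958] x [-0.001 -0.001 -1.   ] z [ 0.362  0.932 -0.001] gap 62.3 F [-0.57  0.34  0.65] T [ 0.014  0.005 -0.027]
joints [-0.541  0.271  0.081  1.985 -0.027  0.887  0.755]
travel total (units) [0.005 0.012 0.007]
contour 137 px ell [318.1 224.5] world circ 0.4749 0.1943 0.0212 ell [475.1 194.2] [39.7 41.1]
contour 65 px ell [318.4 224.6] world circ 0.4753 0.194 0.0098 ell [475.  194.4] [17.6 19.2]
[ 0.56623872 -0.02199657  0.04835367] [0.57884768 0.01083502 0.04872834] [ 0.58816895 -0.01196587  0.04880199] [0.54654436 0.00416577 0.03248438] [ 0.51633831 -0.03741503  0.00314332]
```

View pics/w9.png

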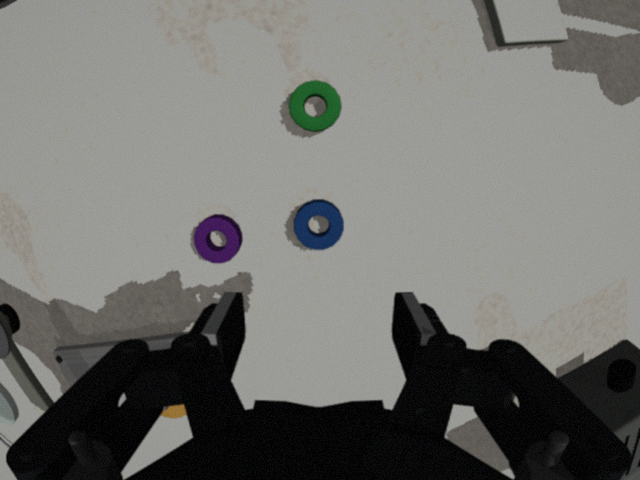

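Emit:
play_rows(travel=[[1,-0.04,-0.01],[1,0,0],[1,0,0],[1,0,0],[0.8,0,0],[0.5,0,0],[0.26,0,0],[0,0,0]], delta_rot=[[0,0,0],[0,0,0],[0,0,0],[0,0,0],[0,0,0],[0,0,0],[0,0,0],[0,0,0]])

```text
time: 12.35
eef_pos: [0.4751, 0.1954, 0.0294]
eef_rot: [2.816, 1.571, -2.265]
contact_force: [-0.3, 0.6, -0.2]
finger_gap: 0.726
```

Emit:
play_rows(travel=[[0,0,0],[0,0,0],[0,0,0],[0,0,0],[0,0,0],[0,0,0]], delta_rot=[[0,0,0],[0,0,0],[0,0,0],[0,0,0],[0,0,0],[0,0,0]], jaw=33, grip_force=40)

```text
time: 13.1
eef_pos: [0.4755, 0.1959, 0.0306]
eef_rot: [-0.721, 1.569, 0.481]
contact_force: [-0.7, -0.2, 5.8]
finger_gap: 0.471
```

```bash
python3 snap.py w10; python3 - <<'E'
from plant import r
from h import *
plan(r,[0.5755,-0.0068,0.2])
E
```

```text
t 13.15 pos [0.4755 0.1959 0.0307] x [ 0.002  0.001 -1.   ] z [0.361 0.933 0.001] gap 40.1 F [-0.96  0.23  6.3 ] T [-0.194  0.213 -0.062]
joints [-0.517  0.529  0.056  2.094 -0.057  0.519  0.783]
travel total (units) [ 0.  0. -0.]
t 13.15 pos [0.4755 0.1959 0.0307] x [ 0.002  0.001 -1.   ] z [0.361 0.933 0.001] gap 40.1 F [-0.96  0.23  6.3 ] T [-0.194  0.213 -0.062]
joints [-0.517  0.529  0.056  2.094 -0.057  0.519  0.783]
travel total (units) [-5.645 -5.553 -5.091]
```

View pics/w10.png

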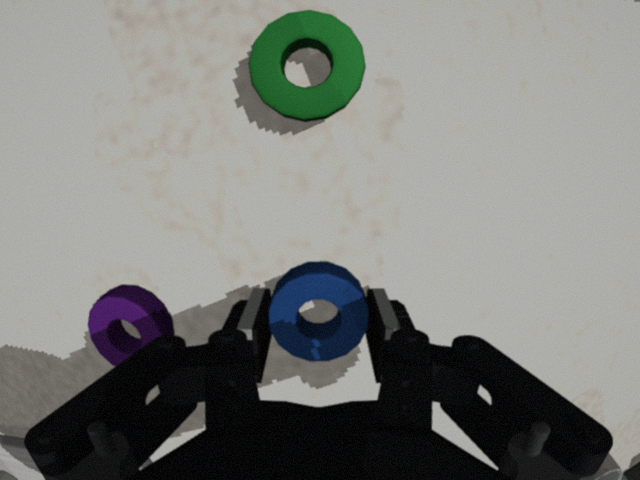

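Emit:
play_rows(travel=[[-0.6,0,0],[-1,0,0],[-1,-0.5,-0.5],[-1,-0.9,-0.8],[-1,-0.9,-0.8],[-1,-0.9,-0.8],[0,-0.9,-0.8],[0,-0.9,-0.8],[0,-0.55,-0.6],[0,0,0],[0,0,0]], delta_rot=[[0,0,0],[0,0,0],[0,0,0],[0,0,0],[0,0,0],[0,0,0],[0,0,0],[0,0,0],[0,0,0],[0,0,0],[0,0,0]])

```text
time: 14.52
eef_pos: [0.5746, -0.0057, 0.1975]
eef_rot: [0.698, 1.57, 1.902]
contact_force: [0.2, 0.1, -0.8]
finger_gap: 0.47
```

```bash
python3 snap.py w11; python3 - <<'E'
import cv2
p=cv2.imread('pics/w11.png'); q=cv2.resize(p[190:390,220:420],None,fx=3,fy=3,interpolation=cv2.INTER_CUBIC)
cv2.imwrite('pics/w11d.png',cv2.convertScaleAbs(q,alpha=1.8,beta=20))
E
```

```text
t 14.575 pos [ 0.5745 -0.0054  0.1975] x [-0.     0.001 -1.   ] z [0.359 0.934 0.001] gap 40.3 F [-0.53  0.71 -1.15] T [-0.045 -0.009  0.01 ]
joints [-0.181  0.364  0.149  1.849 -0.067  0.934  1.203]
travel total (units) [-0.    -0.005 -0.01 ]
```

View pics/w11d.png

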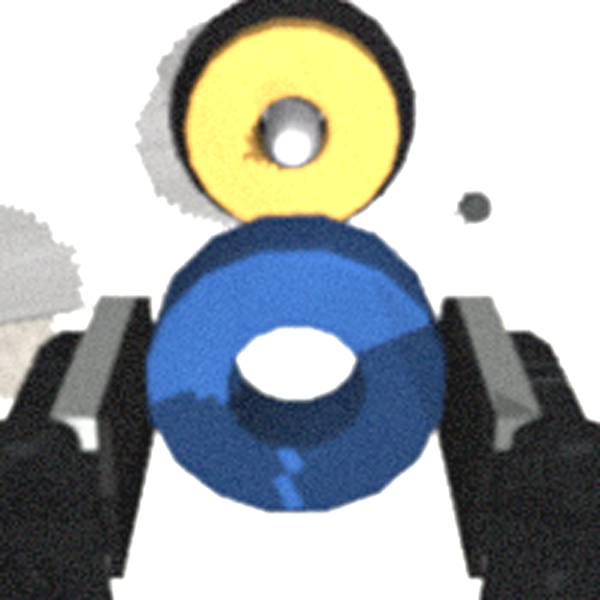

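```bash
cat > m.py <<'E'
import pickle
from h import *
def load(n):
    global pose,c,d,Q; pose,c,d=pickle.load(open(n+'.pkl','rb'));Q=rot(pose[1])
def tool(P): return (Q.T@(P-pose[0])*1000).round(2)
def fit(pts,z,x0,y0,s):
    q=np.array([atz(c,x0+(u+.5)/s-.5,y0+(v+.5)/s-.5,z,pose)[:2] for u,v in pts]); A=np.c_[2*q,np.ones(len(q))]; w=np.linalg.lstsq(A,(q**2).sum(1),rcond=None)[0]
    print(w[:2].round(4),'r',np.sqrt(w[2]+w[0]**2+w[1]**2).round(4),'tool',tool(np.r_[w[:2],z]))
E
python3 - <<'E'
import m
from m import *
load('w11'); pose=m.pose;z=pose[0][2]-.0147
fit([(147,370),(444,370),(295,250),(295,512),(185,467),(405,470)],z,220,190,3)
fit([(228,385),(366,385),(297,325),(297,448)],z,220,190,3)
P=atz(m.c,220+293.5/3-.5,190+147.5/3-.5,.06,pose);print('tip',P,tool(P))
fit([(186,125),(401,125),(293,20),(215,57),(375,60),(225,205),(360,207)],.047,220,190,3)
E
```

```text
[ 0.5757 -0.0064] r 0.0202 tool [14.7  -1.3  -0.29]
[ 0.5756 -0.0063] r 0.0094 tool [14.7  -1.2  -0.15]
tip [ 0.57580447 -0.00698741  0.06      ] [137.48  -1.7   -0.87]
[ 0.5746 -0.0064] r 0.0269 tool [150.49  -0.39  -0.74]
```

Emit:
play_rows(travel=[[0.9,0,-0.02],[0.9,0,0],[0.8,0,0],[0.5,0,0],[0.2,0,0],[0,0,0],[0,0,0]], delta_rot=[[0,0,0],[0,0,0],[0,0,0],[0,0,0],[0,0,0],[0,0,0],[0,0,0]])

```text
time: 15.45
eef_pos: [0.5754, -0.0075, 0.0993]
eef_rot: [-1.069, 1.569, 0.133]
contact_force: [-0.0, 0.2, 0.4]
finger_gap: 0.463
```

```bash
python3 snap.py w12; python3 - <<'E'
import cv2
p=cv2.imread('pics/w12.png'); q=cv2.resize(p[190:390,220:420],None,fx=3,fy=3,interpolation=cv2.INTER_CUBIC)
cv2.imwrite('pics/w12d.png',cv2.convertScaleAbs(q,alpha=1.8,beta=20))
E
```

```text
t 15.5 pos [ 0.5754 -0.0076  0.0994] x [ 0.002  0.    -1.   ] z [0.361 0.933 0.001] gap 39.9 F [-0.54 -0.97 -0.4 ] T [0.014 0.023 0.   ]
joints [-0.161  0.491  0.132  1.924 -0.094  0.731  1.227]
travel total (units) [ 0.001 -0.     0.001]
```

View pics/w12d.png

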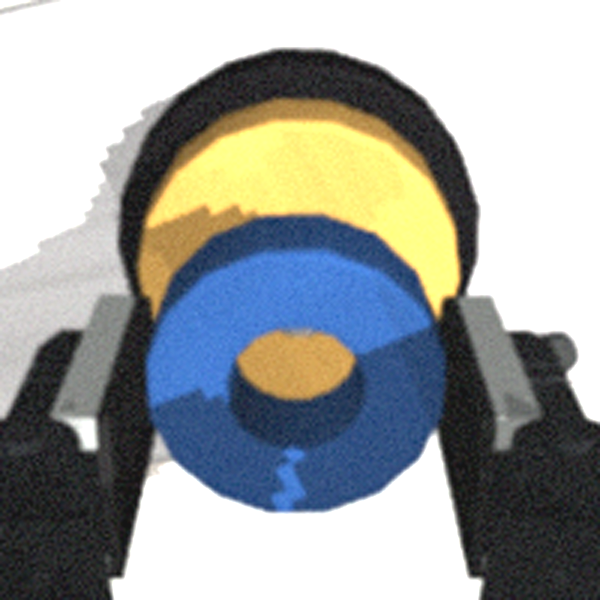

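```bash
python3 - <<'E'
import m
from m import *
load('w12'); pose=m.pose;z=pose[0][2]-.0147
fit([(147,370),(444,370),(295,250),(295,512),(185,467),(405,470)],z,220,190,3)
fit([(228,385),(366,385),(297,325),(297,448)],z,220,190,3)
fit([(139,265),(462,260),(300,120),(180,167),(420,165),(230,130),(375,132)],.047,220,190,3)
fit([(119,220),(478,210),(300,48),(200,77),(400,77),(150,130),(449,130)],.031,220,190,3)
A=np.array([.5752,-.0067,.06])
for k in (-.0055,-.007): 
  q=(np.array(proj(m.c,pose[0]+m.Q@np.array([pose[0][2]-.06,-.001+k,0]),pose))-[220,190])*3; print(q)
E
```

```text
[ 0.5766 -0.0083] r 0.0202 tool [14.7  -1.31 -0.29]
[ 0.5765 -0.0081] r 0.0094 tool [14.7  -1.21 -0.15]
[ 0.5756 -0.007 ] r 0.027 tool [52.33  0.11  0.53]
[ 0.573  -0.0062] r 0.0322 tool [68.33  2.89  0.33]
[296.63245018 343.61666297]
[296.62443851 352.12482374]
```

Emit:
play_rows(travel=[[0,0.05,0.02],[0.2,0,0],[0.15,0,0],[0,0,0]], delta_rot=[[0,0,0],[0,0,0],[0,0,0],[0,0,0]])

```text
time: 16.0
eef_pos: [0.5732, -0.0065, 0.0873]
eef_rot: [1.959, 1.569, -3.122]
contact_force: [0.4, -0.6, -0.8]
finger_gap: 0.464
```

```bash
python3 snap.py w13; python3 - <<'E'
import cv2
p=cv2.imread('pics/w13.png'); q=cv2.resize(p[190:390,220:420],None,fx=3,fy=3,interpolation=cv2.INTER_CUBIC)
cv2.imwrite('pics/w13d.png',cv2.convertScaleAbs(q,alpha=1.8,beta=20))
E
```

```text
t 16.05 pos [ 0.5734 -0.0065  0.0876] x [-0.001  0.    -1.   ] z [ 0.361  0.933 -0.   ] gap 39.8 F [-0.15 -0.13 -0.48] T [ 0.013 -0.024  0.   ]
joints [-0.161  0.506  0.129  1.933 -0.096  0.708  1.228]
travel total (units) [ 0.009  0.007 -0.003]
```

View pics/w13d.png

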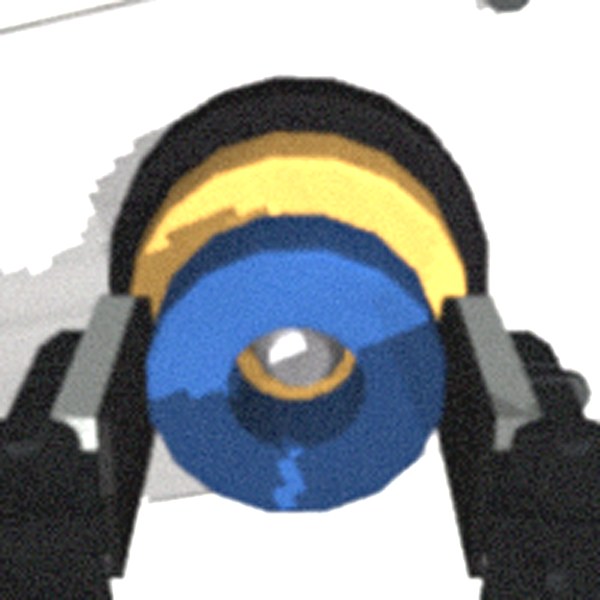

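Emit:
play_rows(travel=[[0.15,-0.01,0],[0.12,0,0],[0,0,0]], delta_rot=[[0,0,0],[0,0,0],[0,0,0]])

```text
time: 16.42
eef_pos: [0.5736, -0.0066, 0.0795]
eef_rot: [1.905, 1.57, 3.107]
contact_force: [-0.9, 0.4, -0.5]
finger_gap: 0.47
```

```bash
python3 snap.py w14; python3 - <<'E'
import cv2
p=cv2.imread('pics/w14.png'); q=cv2.resize(p[190:390,220:420],None,fx=3,fy=3,interpolation=cv2.INTER_CUBIC)
cv2.imwrite('pics/w14d.png',cv2.convertScaleAbs(q,alpha=1.8,beta=20))
E
```

```text
t 16.475 pos [ 0.5738 -0.0066  0.0797] x [-0.  0. -1.] z [ 0.361  0.933 -0.   ] gap 40.0 F [ 0.65 -0.73  0.15] T [-0.001 -0.057 -0.055]
joints [-0.159  0.519  0.127  1.937 -0.099  0.693  1.23 ]
travel total (units) [ 0.007  0.004 -0.002]
```

View pics/w14d.png

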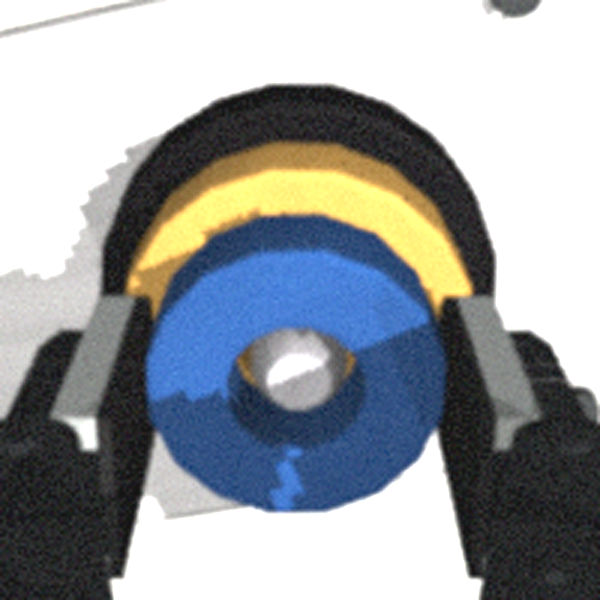

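Threaded with no side force; lower the last 1.5 mm and release.

Emit:
play_rows(travel=[[0.05,0,0],[0,0,0]], delta_rot=[[0,0,0],[0,0,0]])

```text
time: 16.73
eef_pos: [0.5739, -0.0066, 0.0784]
eef_rot: [0.85, 1.571, 2.052]
contact_force: [0.5, 0.1, -1.6]
finger_gap: 0.464
```

Emit:
play_rows(travel=[[0,0,0],[0,0,0],[0,0,0],[-0.3,0,0],[-0.8,0,0],[-1,0,0],[-1,0,0],[0,0,0]], delta_rot=[[0,0,0],[0,0,0],[0,0,0],[0,0,0],[0,0,0],[0,0,0],[0,0,0],[0,0,0]], jaw=62)

```text
time: 17.73
eef_pos: [0.5757, -0.0067, 0.1745]
eef_rot: [-1.106, 1.565, 0.096]
contact_force: [-0.4, 0.1, -0.2]
finger_gap: 0.725
```

```bash
python3 snap.py w15; python3 ell.py w15 10 30 .047;python3 ell.py w15 100 120 .063;python3 -c "
import pickle;p,c,d=pickle.load(open('w15.pkl','rb'));
from h import *
def P(u,v):
    o,q=ray(c,u,v,p);Q=rot(p[1])@c['T_tool_cam'][:3,:3];return o+q*d[v,u]/(q@Q[:,2])
for v in range(180,290,8): print(v,P(317,v),P(295,v)[2],P(340,v)[2])"
```

```text
t 17.775 pos [ 0.5745 -0.0066  0.1728] x [ 0.003  0.    -1.   ] z [0.361 0.933 0.001] gap 62.0 F [-0.22 -0.38 -0.8 ] T [0.043 0.082 0.068]
joints [-0.178  0.392  0.149  1.874 -0.074  0.878  1.209]
travel total (units) [-0.057 -0.037  0.011]
contour 324 px ell [317.2 238.4] world circ 0.574 -0.0065 0.0279 ell [575.6  -7.3] [50.2 54.1]
contour 179 px ell [316.7 242.9] world circ 0.5738 -0.0064 0.0215 ell [573.8  -7. ] [39.7 41.8]
contour 80 px ell [317.5 243.3] world circ 0.5745 -0.0071 0.0094 ell [573.9  -6.4] [15.7 18.7]
180 [0.54069213 0.00610002 0.01599653] 0.016938927969013973 0.01609516571541164
188 [0.54432446 0.00468806 0.03122426] 0.017803529638617255 0.01674412692708238
196 [0.54940768 0.0027188  0.03321257] 0.03238219362716732 0.031944796152574007
204 [0.55198141 0.00171591 0.04929621] 0.03185670855431599 0.03223787212252738
212 [5.55136154e-01 4.90055999e-04 5.92066859e-02] 0.04920389450437543 0.04875958409662415
220 [ 0.55882132 -0.00093992  0.06495931] 0.052986489338609 0.05161512728685694
228 [ 0.56350977 -0.00275685  0.06567876] 0.06410761955616967 0.06577613743965946
236 [ 0.56965646 -0.00513682  0.06086839] 0.0643304391008456 0.06422586405320674
244 [ 0.57439294 -0.00697305  0.0620236 ] 0.06485559916018072 0.06366818141973235
252 [ 0.57951252 -0.0089575   0.06196607] 0.06548904380939413 0.06494428807853564
260 [ 0.58379271 -0.0106181   0.06471375] 0.06396684235097158 0.06433941524755046
268 [ 0.58875814 -0.01254363  0.06536181] 0.033028439206048255 0.03229248761042841
276 [ 0.61205133 -0.02155212  0.01682266] 0.01812128110172201 0.01591838938140583
284 [ 0.61877784 -0.02416052  0.01622362] 0.016136099079410104 0.0014854001158133845
```

View pics/w15.png

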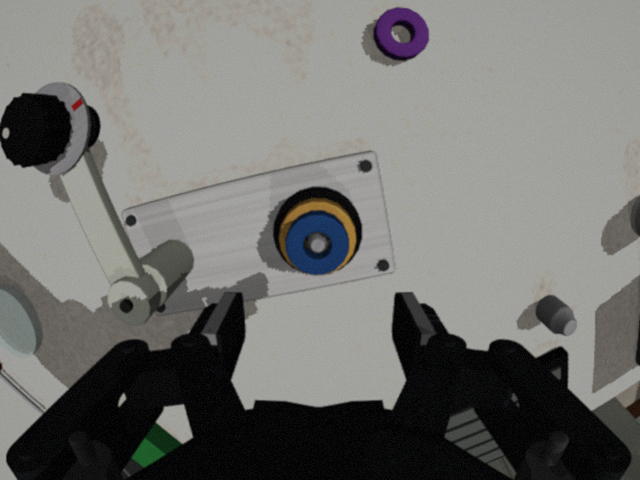

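```bash
python3 - <<'E'
import m
from m import *
load('w15');pose=m.pose;c=m.c
print('cap',atz(c,127,306,.108,pose),'knob',atz(c,36,130,.127,pose),'blue',atz(c,317,243,.063,pose))
print('bar @',atz(c,72,185,.096,pose),atz(c,96,180,.096,pose))
p=cv2.imread('pics/w15.png');cv2.imwrite('pics/w15c.png',cv2.resize(p[70:330,0:200],None,fx=2.3,fy=2.3))
# candidates
j=np.array([.5755,-.007])
E
```

```text
cap [ 0.55651393 -0.1247808   0.108     ] knob [ 0.44071364 -0.11933155  0.127     ] blue [ 0.57348787 -0.00662268  0.063     ]
bar @ [ 0.47398097 -0.13207447  0.096     ] [ 0.47929994 -0.11307543  0.096     ]
```

View pics/w15c.png

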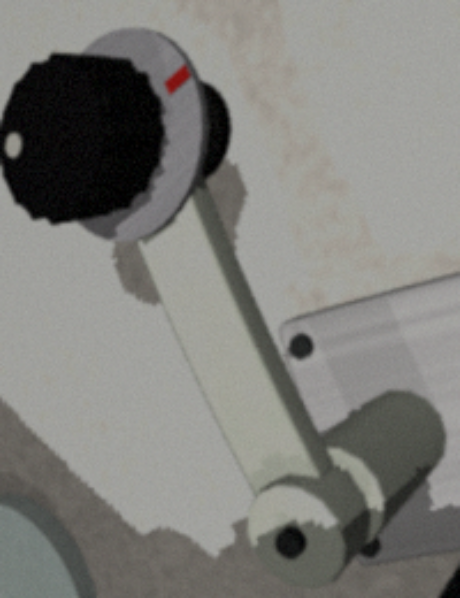

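Emit:
play_rows(travel=[[-0.6,0,0],[0,0.15,-0.8],[0,0.15,-0.9],[0,0.1,-0.9],[0,0.1,-0.9],[0,0.1,-0.9],[0,0.1,-0.9],[0,0.1,-0.85],[0,0,0],[0,0,0]], delta_rot=[[0,0,0],[0,0,0],[0,0,0],[0,0,0],[0,0,0],[0,0,0],[0,0,0],[0,0,0],[0,0,0],[0,0,0]], jaw=0)

```text
time: 19.02
eef_pos: [0.4846, -0.1699, 0.1891]
eef_rot: [1.062, 1.57, 2.264]
contact_force: [-0.1, 0.0, 1.1]
finger_gap: -0.002
```

```bash
python3 snap.py w16;python3 tips.py w16
```

```text
t 19.075 pos [ 0.485  -0.1694  0.1892] x [-0.     0.001 -1.   ] z [0.36  0.933 0.   ] gap 0.0 F [-0.16 -0.12 -0.3 ] T [ 0.02  -0.007 -0.004]
joints [ 0.075  0.282  0.216  1.996 -0.079  0.871  1.536]
travel total (units) [ 0.     0.006 -0.02 ]
[[ 2.020e-02  1.030e-02 -4.500e-03  3.080e+02  2.880e+02  1.507e-01]
 [ 1.690e-02  1.120e-02 -3.600e-03  3.100e+02  2.890e+02  1.473e-01]
 [ 1.520e-02  1.110e-02 -4.000e-03  3.090e+02  2.910e+02  1.457e-01]
 [ 1.380e-02  1.090e-02 -2.400e-03  3.130e+02  2.930e+02  1.444e-01]
 [ 1.290e-02  1.130e-02 -3.900e-03  3.090e+02  2.930e+02  1.434e-01]
 [ 1.180e-02  7.000e-03 -1.290e-02  2.860e+02  3.040e+02  1.436e-01]
 [ 1.100e-02  7.000e-03 -1.090e-02  2.910e+02  3.050e+02  1.428e-01]
 [ 9.800e-03  1.140e-02 -2.300e-03  3.130e+02  2.960e+02  1.404e-01]]
[[6.120e-02 3.950e-02 2.130e-02 3.620e+02 2.000e+02 1.821e-01]
 [1.630e-02 1.110e-02 1.200e-03 3.220e+02 2.900e+02 1.467e-01]
 [1.470e-02 1.130e-02 1.500e-03 3.230e+02 2.910e+02 1.452e-01]
 [1.370e-02 7.400e-03 1.100e-02 3.470e+02 3.010e+02 1.453e-01]
 [1.250e-02 7.100e-03 1.100e-02 3.470e+02 3.030e+02 1.443e-01]
 [1.140e-02 7.200e-03 1.280e-02 3.520e+02 3.040e+02 1.431e-01]
 [1.020e-02 1.080e-02 1.500e-03 3.230e+02 2.970e+02 1.410e-01]
 [9.100e-03 1.090e-02 1.900e-03 3.240e+02 2.980e+02 1.399e-01]]
```

View pics/w16.png

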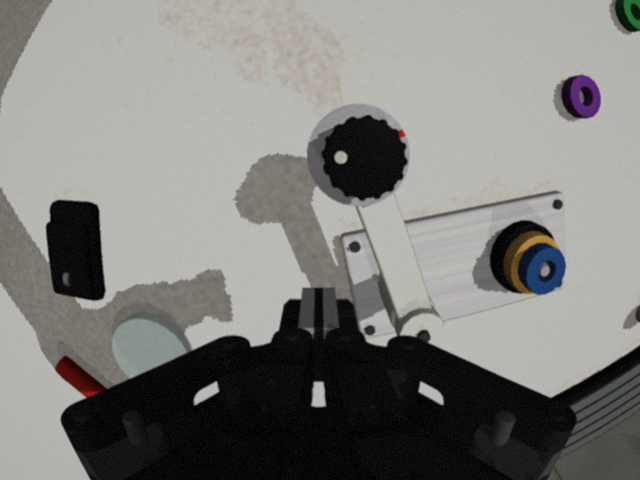

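```bash
python3 - <<'E'
import m
from m import *
load('w16');pose=m.pose;c=m.c
f=f_of(c)
for u,v in [(85,412),(140,420),(235,345),(290,340),(410,345),(560,415),(350,345),(300,320),(345,305),(430,440)]:
    o,q=ray(c,u,v,pose); k=m.Q@c['T_tool_cam'][:3,2]; print(u,v,m.d[v,u].round(3),tool(o+q*m.d[v,u]/(q@k)))
for z in (.09,):
  print(atz(c,360,240,.096,pose),atz(c,400,240,.096,pose))
E
```

```text
85 412 0.068 [-64.75  13.22 -54.62]
140 420 0.071 [-62.44  11.69 -40.81]
235 345 0.102 [-29.15  13.18 -24.35]
290 340 0.108 [-24.11  12.31  -8.75]
410 345 0.102 [-30.07  13.61  25.93]
560 415 0.066 [-66.76  13.55  55.17]
350 345 0.105 [-26.5   12.01   8.91]
300 320 0.123 [-8.94 11.03 -6.46]
345 305 0.142 [10.46  7.21 10.03]
430 440 0.069 [-64.94  10.61  23.37]
[ 0.48425023 -0.14326234  0.096     ] [ 0.49307909 -0.12042278  0.096     ]
```

Emit:
play_rows(travel=[[1,0,0],[1,0,0],[0.6,0,0],[0.3,0,0],[0,0,0]], delta_rot=[[0,0,0],[0,0,0],[0,0,0],[0,0,0],[0,0,0]])

```text
time: 19.7
eef_pos: [0.4851, -0.1695, 0.102]
eef_rot: [1.499, 1.57, 2.702]
contact_force: [-0.4, -0.3, -0.2]
finger_gap: -0.003
```

```bash
python3 - <<'E'
from plant import r
from h import *
s=r.sense();Q=rot(s['eef_rot']);p=s['eef_pos'];plan(r,p)
C=np.array([.5515,-.125])
prev=p[:2]
for th in [180,170,160,150,140,130,120,110,100,92,86,82,78,75]:
    t=np.radians(th);u=np.array([np.cos(t),np.sin(t)]);n=np.array([-u[1],u[0]])
    a=np.arctan2(n[1],n[0])-np.radians(69); D=.012+.013*abs(np.cos(a))+.011*abs(np.sin(a))
    w=C+.065*u+D*n; d=np.r_[w-prev,0]; print(th,w.round(4),(Q.T@d/.03).round(2),'cum',(Q.T@np.r_[w-p[:2],0]/.03).round(2)); prev=w
E
```

```text
t 19.7 pos [ 0.4851 -0.1695  0.102 ] x [-0.001  0.    -1.   ] z [0.36  0.933 0.   ] gap -0.2 F [-0.39 -0.28 -0.18] T [-0.01   0.033 -0.029]
joints [ 0.1    0.41   0.192  2.065 -0.122  0.677  1.575]
travel total (units) [0. 0. 0.]
180 [ 0.4865 -0.1531] [0.   0.15 0.53] cum [0.   0.15 0.53]
170 [ 0.4828 -0.1402] [0.   0.27 0.36] cum [0.   0.42 0.89]
160 [ 0.4818 -0.1264] [0.   0.2  0.41] cum [0.   0.62 1.3 ]
150 [ 0.4819 -0.1155] [0.   0.13 0.34] cum [0.   0.75 1.64]
140 [ 0.4838 -0.1046] [0.   0.07 0.36] cum [0.   0.82 2.  ]
130 [ 0.4877 -0.0937] [0.   0.01 0.39] cum [0.   0.83 2.39]
120 [ 0.4939 -0.0832] [-0.   -0.07  0.4 ] cum [0.   0.76 2.79]
110 [ 0.5022 -0.0738] [-0.   -0.15  0.39] cum [0.   0.62 3.18]
100 [ 0.5125 -0.0659] [-0.   -0.23  0.37] cum [0.   0.39 3.55]
92 [ 0.522 -0.061] [-0.   -0.24  0.27] cum [0.   0.15 3.82]
86 [ 0.5298 -0.0583] [-0.   -0.21  0.18] cum [ 0.   -0.06  3.99]
82 [ 0.5352 -0.0571] [-0.   -0.15  0.1 ] cum [ 0.   -0.21  4.1 ]
78 [ 0.5407 -0.0562] [-0.   -0.16  0.09] cum [-0.   -0.37  4.19]
75 [ 0.5449 -0.0559] [-0.   -0.13  0.06] cum [-0.   -0.5   4.25]
```

Emit:
play_rows(travel=[[0,0.15,0.5],[0,0.25,0.35],[0,0.2,0.4],[0,0.15,0.35],[0,0.05,0.35],[0,0,0.4],[0,-0.05,0.4],[0,0,0]], delta_rot=[[0,0,0],[0,0,0],[0,0,0],[0,0,0],[0,0,0],[0,0,0],[0,0,0],[0,0,0]])

```text
time: 20.7
eef_pos: [0.4941, -0.0825, 0.1021]
eef_rot: [0.677, 1.569, 1.882]
contact_force: [0.3, 0.0, 0.6]
finger_gap: 0.003
```

```bash
python3 snap.py w17
```

```text
t 20.75 pos [ 0.4939 -0.0832  0.1021] x [-0.001  0.002 -1.   ] z [0.359 0.934 0.001] gap 0.0 F [-0.   -0.15 -0.09] T [-0.057  0.011  0.008]
joints [-0.061  0.393  0.178  2.093 -0.113  0.665  1.397]
travel total (units) [ 0.    -0.     0.022]
```

View pics/w17.png

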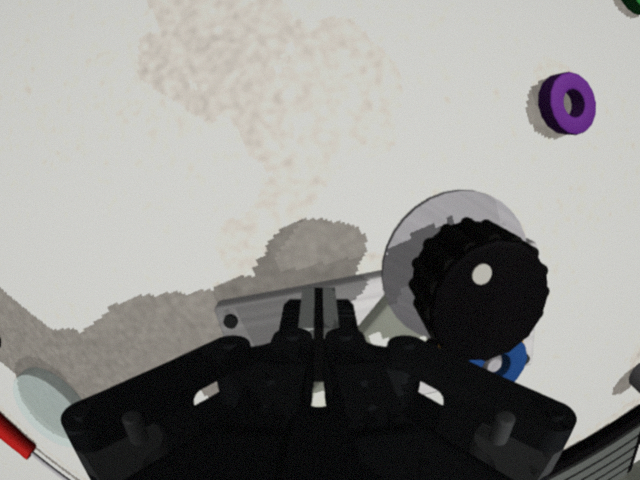

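Emit:
play_rows(travel=[[-0.12,-0.15,0.4],[0,-0.25,0.35],[0,-0.25,0.3],[0,-0.2,0.2],[0,0,0]], delta_rot=[[0,0,0],[0,0,0],[0,0,0],[0,0,0],[0,0,0]])

```text
time: 21.38
eef_pos: [0.5327, -0.0582, 0.1062]
eef_rot: [-0.852, 1.568, 0.351]
contact_force: [-0.1, 0.5, 0.0]
finger_gap: 0.001
```

Emit:
play_rows(travel=[[0,-0.15,0.1],[0,-0.1,0.05],[0,0,0]], delta_rot=[[0,0,0],[0,0,0],[0,0,0]])

```text
time: 21.75
eef_pos: [0.5403, -0.0574, 0.1062]
eef_rot: [-0.864, 1.57, 0.338]
contact_force: [-1.5, 0.2, 1.3]
finger_gap: -0.001
```

```bash
python3 snap.py w18
```

```text
t 21.8 pos [ 0.5402 -0.0574  0.1062] x [ 0.001  0.    -1.   ] z [0.36  0.933 0.001] gap -0.3 F [-2.89  0.33  0.69] T [0.051 0.437 0.009]
joints [-0.109  0.441  0.175  1.996 -0.115  0.712  1.339]
travel total (units) [-0.    -0.002  0.001]
```

View pics/w18.png

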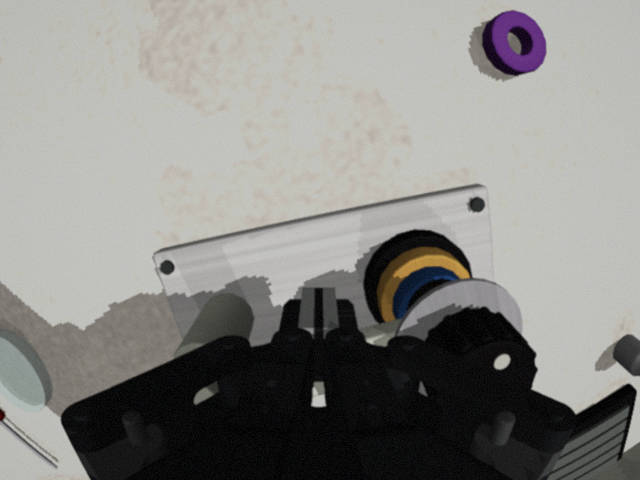

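Emit:
play_rows(travel=[[0,-0.1,0],[0,-0.1,0],[0,0,0]], delta_rot=[[0,0,0],[0,0,0],[0,0,0]])

```text
time: 22.18
eef_pos: [0.5434, -0.0582, 0.1056]
eef_rot: [1.504, 1.565, 2.707]
contact_force: [-6.6, 3.4, 6.1]
finger_gap: -0.002
```

```bash
python3 snap.py s19 scene; python3 -c "
import cv2
p=cv2.imread('pics/s19.png');cv2.imwrite('pics/s19c.png',cv2.resize(p[130:310,220:420],None,fx=3,fy=3))"
```

```text
t 22.225 pos [ 0.5434 -0.0582  0.1056] x [-0.005  0.002 -1.   ] z [0.359 0.933 0.   ] gap 0.0 F [-8.1   4.87  4.84] T [0.918 1.51  0.059]
joints [-0.105  0.448  0.174  1.985 -0.117  0.723  1.343]
travel total (units) [ 0.  0. -0.]
```

View pics/s19c.png

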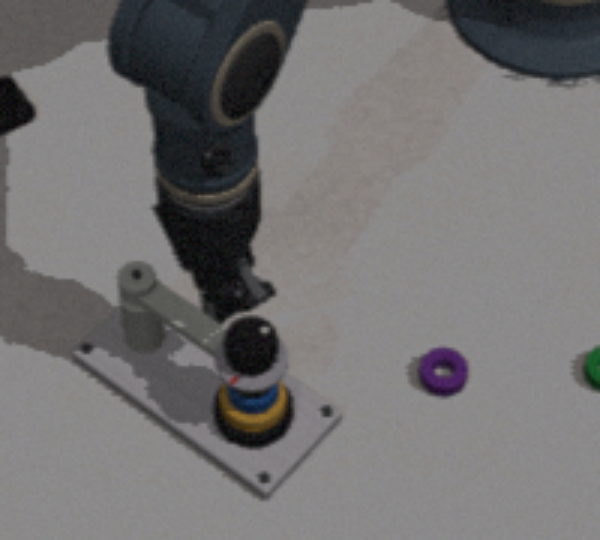

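Emit:
play_rows(travel=[[0,0.5,0],[0,0.4,0],[-1,0,0],[-1,0,0],[-1,0,0],[-0.6,-0.5,0.5],[0,-0.8,0.6],[0,0,0],[0,0,0]], delta_rot=[[0,0,0],[0,0,0],[0,0,0],[0,0,0],[0,0,0],[0,0,0],[0,0,0],[0,0,0],[0,0,0]], jaw=0)

```text
time: 23.35
eef_pos: [0.5676, -0.0338, 0.2136]
eef_rot: [2.339, 1.57, -2.742]
contact_force: [-0.3, 0.2, -0.1]
finger_gap: 0.002
```

```bash
python3 snap.py w20
```

```text
t 23.4 pos [ 0.5674 -0.0339  0.2136] x [-0.001 -0.    -1.   ] z [ 0.361  0.933 -0.001] gap -0.1 F [-0.22 -0.11 -0.58] T [-0.045  0.052 -0.026]
joints [-0.17   0.338  0.197  1.849 -0.079  0.963  1.262]
travel total (units) [ 0.    -0.005  0.006]
```

View pics/w20.png

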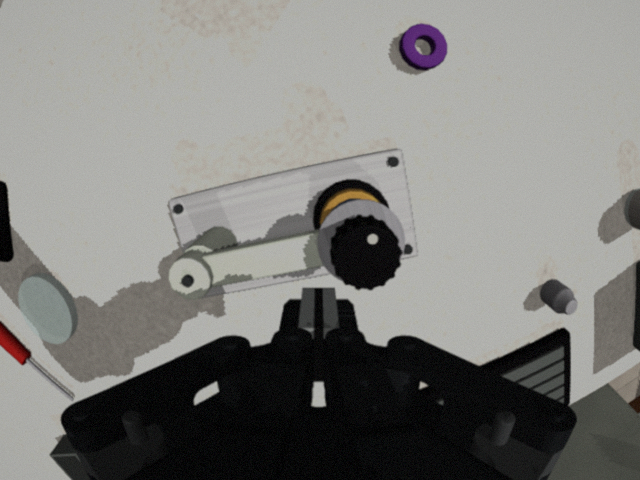

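```bash
python3 - <<'E'
import m,cv2
from m import *
load('w20');pose=m.pose;c=m.c
p=cv2.imread('pics/w20.png');cv2.imwrite('pics/w20c.png',cv2.convertScaleAbs(cv2.resize(p[160:310,150:430],None,fx=2.8,fy=2.8,interpolation=cv2.INTER_CUBIC),alpha=2,beta=20))
K=atz(c,367,252,.127,pose);C=atz(c,190,273,.108,pose);print('knob',K,'col',C,'ang',np.degrees(np.arctan2(*(K-C)[1::-1])),np.linalg.norm((K-C)[:2]))
# jig yaw from bolts/edges at z=.015
for a,b in [((178,209),(393,161))]:
    A=atz(c,*a,.015,pose);B=atz(c,*b,.015,pose);print('edge ang',np.degrees(np.arctan2(*(B-A)[1::-1])),A,B)
A=atz(c,393,161,.015,pose);B=atz(c,408,249,.015,pose);print('short',np.degrees(np.arctan2(*(B-A)[1::-1])),np.linalg.norm(B-A))
plan(m.__dict__.get('r') or __import__('plant').r,[K[0],K[1],.2136])
E
```

```text
knob [ 0.5735762  -0.00584935  0.127     ] col [ 0.55182524 -0.12086176  0.108     ] ang 79.29079672758941 0.11705109282335019
edge ang 80.96283693396616 [ 0.51234345 -0.15010668  0.015     ] [0.54328138 0.04441106 0.015     ]
short -8.658175744046215 0.08127015995859135
t 23.4 pos [ 0.5674 -0.0339  0.2136] x [-0.001 -0.    -1.   ] z [ 0.361  0.933 -0.001] gap -0.1 F [-0.22 -0.11 -0.58] T [-0.045  0.052 -0.026]
joints [-0.17   0.338  0.197  1.849 -0.079  0.963  1.262]
travel total (units) [0.    0.146 0.947]
```

View pics/w20c.png

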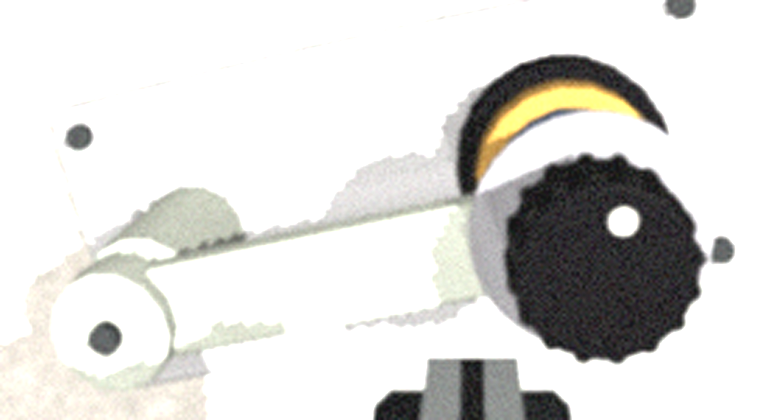

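Emit:
play_rows(travel=[[0,0.15,0.95],[0,0,0],[0,0,0],[0,0,0]], delta_rot=[[0,0,0],[0,0,0],[0,0,0],[0,0,0]], jaw=62)

```text
time: 23.9
eef_pos: [0.574, -0.0065, 0.214]
eef_rot: [2.975, 1.57, -2.108]
contact_force: [-0.1, -0.1, 0.4]
finger_gap: 0.724
```

```bash
python3 snap.py w21; python3 -c "
import cv2
p=cv2.imread('pics/w21.png');cv2.imwrite('pics/w21c.png',cv2.convertScaleAbs(cv2.resize(p[150:350,220:420],None,fx=3,fy=3,interpolation=cv2.INTER_CUBIC),alpha=2,beta=20))"
```

```text
t 23.95 pos [ 0.5742 -0.0063  0.214 ] x [-0. -0. -1.] z [ 0.362  0.932 -0.   ] gap 62.3 F [-0.24  0.51 -0.45] T [-0.006  0.015  0.025]
joints [-0.21   0.346  0.187  1.835 -0.076  0.967  1.21 ]
travel total (units) [ 0.001  0.003 -0.006]
```

View pics/w21c.png

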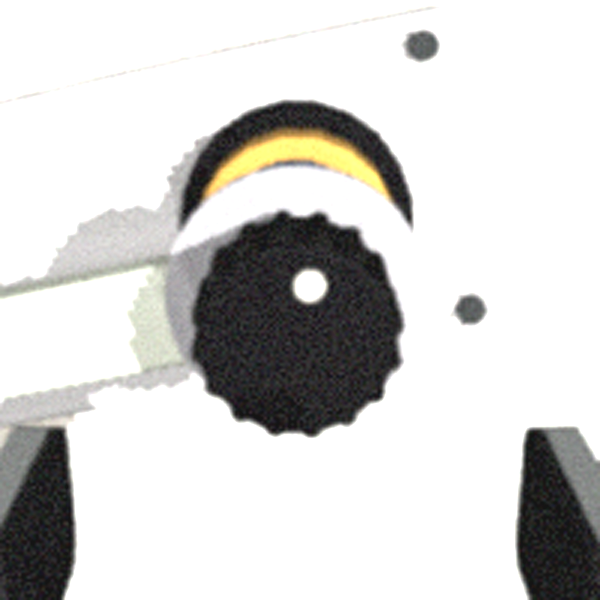

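```bash
python3 - <<'E'
import m
from m import *
load('w21');pose=m.pose
for v in (257,259.7,262): K=atz(m.c,319,v,.127,pose);print(K,tool(K))
K=atz(m.c,319,150+436/3,.127,pose);print('bottom edge',tool(K))
E
python3 snap.py s21 scene; python3 -c "
import cv2
p=cv2.imread('pics/s21.png');cv2.imwrite('pics/s21c.png',cv2.resize(p[210:290,240:360],None,fx=6,fy=6,interpolation=cv2.INTER_CUBIC))"
```

```text
[ 0.57285564 -0.00586707  0.127     ] [86.97  1.3   0.18]
[ 0.57441346 -0.00647071  0.127     ] [86.97 -0.37  0.18]
[ 0.5757466  -0.00698729  0.127     ] [86.97 -1.8   0.18]
bottom edge [ 86.97 -23.3    0.2 ]
t 24.0 pos [ 0.5743 -0.0061  0.214 ] x [-0. -0. -1.] z [ 0.362  0.932 -0.   ] gap 62.0 F [-0.86  0.31  0.66] T [-0.023  0.048 -0.019]
joints [-0.21   0.346  0.187  1.835 -0.076  0.967  1.21 ]
travel total (units) [ 0.001  0.    -0.007]
```

View pics/s21c.png

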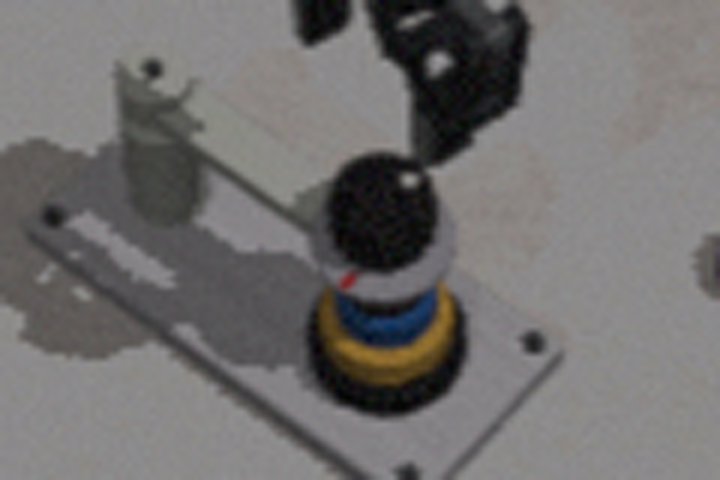

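Emit:
play_rows(travel=[[0.9,-0.05,0],[0.9,0,0],[0.6,0,0],[0.25,0,0],[0,0,0],[0,0,0]], delta_rot=[[0,0,0],[0,0,0],[0,0,0],[0,0,0],[0,0,0],[0,0,0]])

```text
time: 24.75
eef_pos: [0.5766, -0.0058, 0.1354]
eef_rot: [-1.107, 1.569, 0.095]
contact_force: [0.8, 0.9, -0.1]
finger_gap: 0.723
```

```bash
python3 snap.py w22
```

```text
t 24.8 pos [ 0.5765 -0.0057  0.1354] x [ 0.002  0.    -1.   ] z [0.36  0.933 0.001] gap 61.8 F [-0.66  0.02 -0.12] T [ 0.011  0.035 -0.025]
joints [-0.194  0.444  0.171  1.899 -0.102  0.805  1.232]
travel total (units) [ 0.002 -0.001 -0.001]
```

View pics/w22.png

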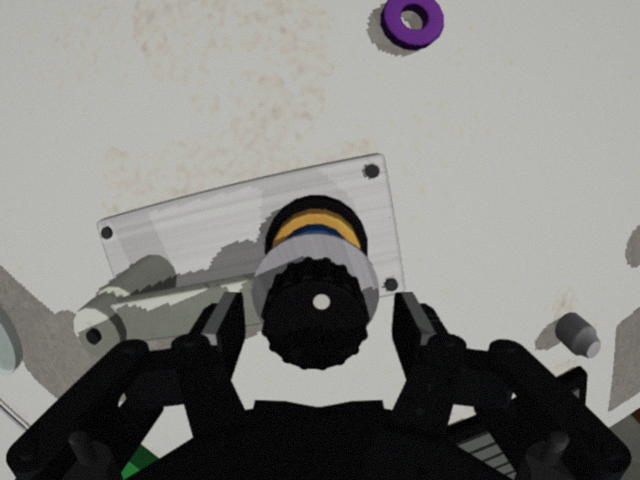

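```bash
python3 - <<'E'
import m,cv2
from m import *
load('w22');pose=m.pose
p=cv2.imread('pics/w22.png');cv2.imwrite('pics/w22c.png',cv2.convertScaleAbs(cv2.resize(p[230:390,230:410],None,fx=3.6,fy=3.6,interpolation=cv2.INTER_CUBIC),alpha=3.5,beta=20))
for a in [(316.5,316),(316.5,370),(262,318),(371,318)]: K=atz(m.c,*a,.127,pose);print(K,tool(K))
E
```

```text
[ 0.57290904 -0.00544637  0.127     ] [ 8.36  3.54 -1.  ]
[ 0.5969469  -0.01478946  0.127     ] [  8.4  -22.25  -1.05]
[ 0.5663041  -0.02564597  0.127     ] [  8.34   2.42 -22.22]
[0.58159634 0.01392358 0.127     ] [ 8.38  2.42 20.2 ]
```

View pics/w22c.png

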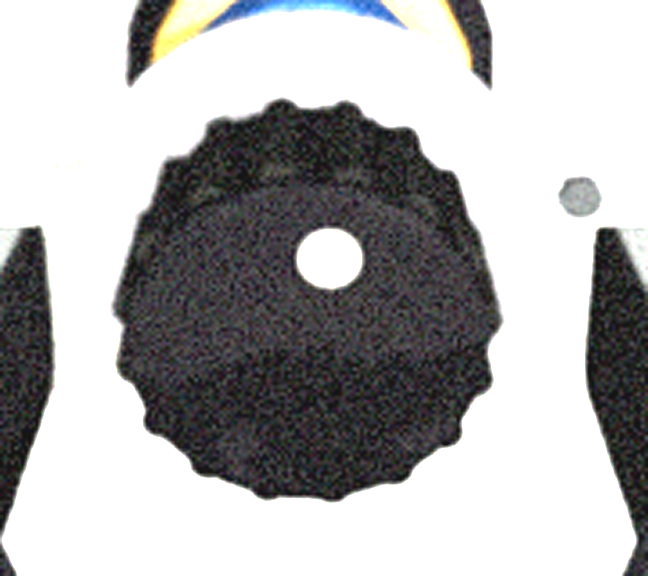

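```bash
python3 - <<'E'
import m
from m import *
load('w22')
fit([(118,320),(500,320),(310,185),(300,497),(200,205),(415,205),(155,425),(455,440)],.127,230,230,3.6)
K=atz(m.c,230+330/3.6,230+258/3.6,.127,m.pose);print('dot',tool(K))
E
```

```text
[ 0.5772 -0.0075] r 0.0203 tool [ 8.36 -1.19 -1.35]
dot [8.35 9.69 0.97]
```

Emit:
play_rows(travel=[[0.18,-0.04,-0.04],[0,0,0],[0,0,0]], delta_rot=[[0,0,0],[0,0,0],[0,0,0]])

```text
time: 25.18
eef_pos: [0.5766, -0.0073, 0.1291]
eef_rot: [0.084, 1.571, 1.286]
contact_force: [0.7, -0.3, 0.1]
finger_gap: 0.725
```

Emit:
play_rows(travel=[[0,0,0],[0,0,0],[0,0,0],[0,0,0],[0,0,0],[0,0,0]], delta_rot=[[0,0,0],[0,0,0],[0,0,0],[0,0,0],[0,0,0],[0,0,0]], jaw=30, grip_force=60)

```text
time: 25.92
eef_pos: [0.5767, -0.0073, 0.1294]
eef_rot: [-0.587, 1.57, 0.615]
contact_force: [-1.7, -0.2, 5.4]
finger_gap: 0.444
```

```bash
python3 snap.py w23;  python3 snap.py s23 scene; python3 -c "
import cv2
p=cv2.imread('pics/s23.png');cv2.imwrite('pics/s23c.png',cv2.resize(p[210:290,240:360],None,fx=6,fy=6,interpolation=cv2.INTER_CUBIC))"
```

```text
t 25.975 pos [ 0.5766 -0.0073  0.1293] x [ 0.  0. -1.] z [0.36  0.933 0.   ] gap 38.1 F [-1.54 -0.81  5.25] T [ 0.039  0.397 -0.022]
joints [-0.19   0.453  0.169  1.902 -0.104  0.795  1.237]
travel total (units) [-0.001 -0.001  0.   ]
t 26.025 pos [ 0.5767 -0.0073  0.1293] x [ 0.  0. -1.] z [0.36  0.933 0.   ] gap 38.4 F [-1.58  1.31  4.86] T [0.082 0.309 0.008]
joints [-0.19   0.453  0.169  1.902 -0.104  0.795  1.237]
travel total (units) [-0.     0.001 -0.   ]
```

View pics/w23.png

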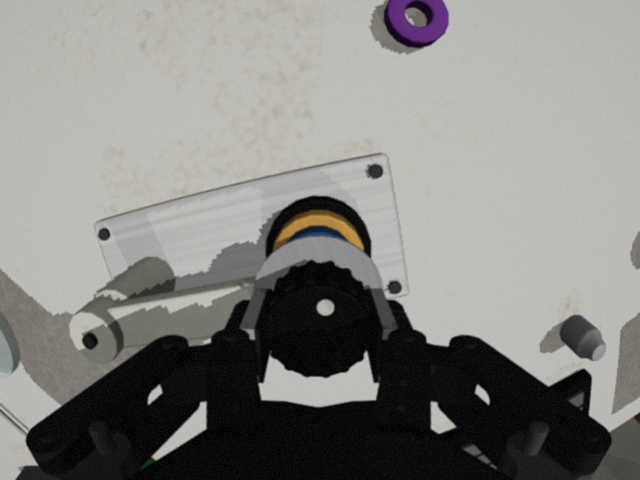

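View pics/s23c.png

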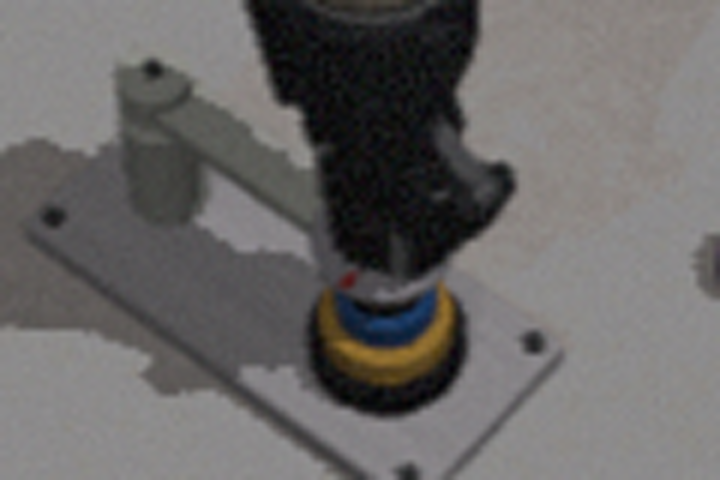

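Emit:
play_rows(travel=[[0,0,0],[0,0,0],[0,0,0],[0,0,0],[0,0,0]], delta_rot=[[0.5,0,0],[0.5,0,0],[0.5,0,0],[0.5,0,0],[0,0,0]])

```text
time: 26.65
eef_pos: [0.5765, -0.0075, 0.1293]
eef_rot: [-2.8, 1.57, -1.948]
contact_force: [-2.6, -0.8, 5.0]
finger_gap: 0.451
```

```bash
cat > tq.py <<'E'
from plant import r
from h import *
s=r.sense();Q=rot(s['eef_rot']);print(round(s['time'],2),'heading deg',np.degrees(np.arctan2(Q[1,2],Q[0,2])).round(2),'F',s['contact_force'].round(1),'T',s['torque'].round(3),s['eef_pos'].round(4),'j7',s['joint_positions'][6].round(3),'e7',s['joint_efforts'][6].round(3),s['finger_gap']*85.4)
E
python3 tq.py
```

```text
26.65 heading deg 48.84 F [-2.6 -0.8  5. ] T [-0.085  0.379  0.016] [ 0.5765 -0.0075  0.1293] j7 0.938 e7 -0.103 38.52590390458314
```

Emit:
play_rows(travel=[[0,0,0],[0,0,0],[0,0,0]], delta_rot=[[0.5,0,0],[0.5,0,0],[0,0,0]])

```text
time: 27.02
eef_pos: [0.5763, -0.0077, 0.1293]
eef_rot: [-2.99, 1.57, -2.312]
contact_force: [-2.0, -1.7, 5.9]
finger_gap: 0.452
```

```bash
python3 tq.py
```

```text
27.02 heading deg 38.84 F [-2.  -1.7  5.9] T [-0.182  0.447 -0.041] [ 0.5763 -0.0077  0.1293] j7 0.789 e7 -0.103 38.57065235711443
```

Emit:
play_rows(travel=[[0,0,0],[0,0,0],[0,0,0]], delta_rot=[[0.5,0,0],[0.5,0,0],[0,0,0]])

```text
time: 27.4
eef_pos: [0.5762, -0.0077, 0.1293]
eef_rot: [-2.731, 1.569, -2.226]
contact_force: [-2.7, -1.7, 6.6]
finger_gap: 0.449
```

```bash
python3 tq.py
```

```text
27.4 heading deg 28.95 F [-2.7 -1.7  6.6] T [-0.199  0.547  0.387] [ 0.5762 -0.0077  0.1293] j7 0.642 e7 -0.513 38.304511879927496
```

Emit:
play_rows(travel=[[0,0,0],[0,0,0],[0,0,0],[0,0,0],[0,0,0],[0,0,0],[0,0,0],[0,0,0]], delta_rot=[[0.5,0,0],[0.5,0,0],[0.5,0,0],[0.5,0,0],[0.5,0,0],[0.5,0,0],[0.5,0,0],[0,0,0]])

```text
time: 28.4
eef_pos: [0.5757, -0.0079, 0.1293]
eef_rot: [-2.589, 1.568, -2.695]
contact_force: [-4.5, -0.6, 7.7]
finger_gap: 0.451
```

```bash
python3 tq.py; python3 snap.py w24;  python3 snap.py s24 scene; python3 -c "
import cv2
p=cv2.imread('pics/s24.png');cv2.imwrite('pics/s24c.png',cv2.resize(p[210:290,240:360],None,fx=6,fy=6,interpolation=cv2.INTER_CUBIC))"
```

```text
28.4 heading deg -6.05 F [-4.5 -0.6  7.7] T [-0.245  0.861  0.446] [ 0.5757 -0.0079  0.1293] j7 0.128 e7 -0.515 38.52747677607431
t 28.45 pos [ 0.5757 -0.0078  0.1293] x [-0.002 -0.001 -1.   ] z [ 0.994 -0.105 -0.002] gap 38.5 F [-4.15 -2.02  7.54] T [-0.238  0.897  0.419]
joints [-0.439  0.488  0.503  1.917 -0.314  0.816  0.128]
travel total (units) [ 0. -0.  0.]
t 28.5 pos [ 0.5757 -0.0079  0.1293] x [-0.002 -0.001 -1.   ] z [ 0.994 -0.105 -0.002] gap 38.0 F [-4.86 -0.28  7.85] T [-0.147  0.906  0.42 ]
joints [-0.439  0.488  0.503  1.918 -0.314  0.816  0.128]
travel total (units) [-0.001  0.001  0.001]
```

View pics/s24c.png

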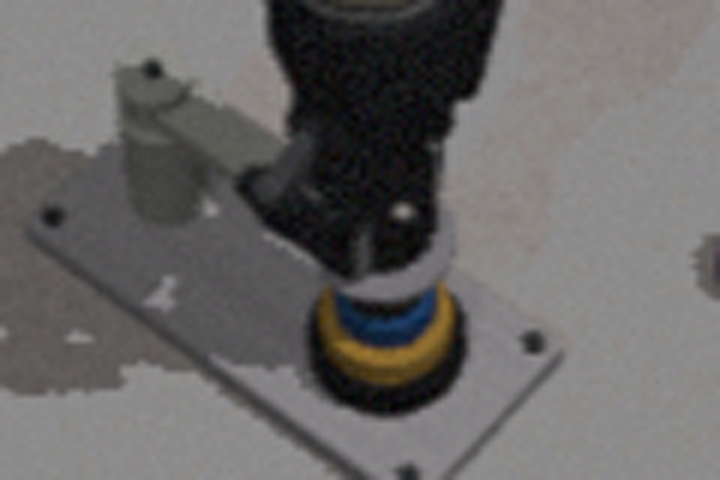

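View pics/w24.png

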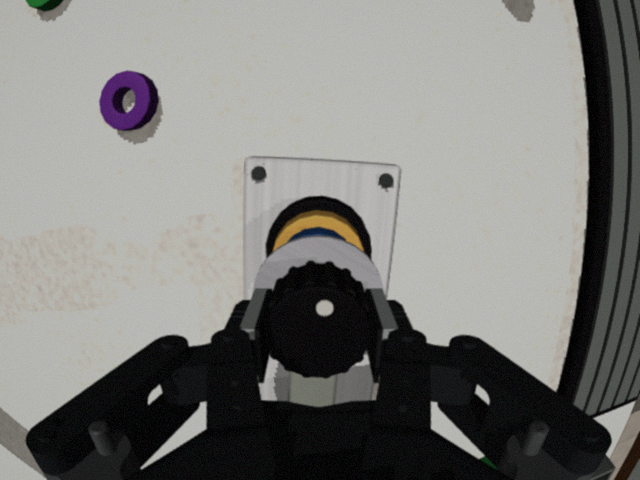

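Emit:
play_rows(travel=[[0,0,0],[0,0,0]], delta_rot=[[0.4,0,0],[0,0,0]])

```text
time: 28.75
eef_pos: [0.5756, -0.0078, 0.1293]
eef_rot: [-2.624, 1.568, -2.8]
contact_force: [-4.2, -1.1, 7.8]
finger_gap: 0.451
```

Emit:
play_rows(travel=[[0,0,0],[0,0,0],[0,0,0],[0,0,0],[-0.5,0,0],[-1,0,0],[-1,0,0],[-0.5,0,0],[0,0,0]], delta_rot=[[0,0,0],[0,0,0],[0,0,0],[0,0,0],[0,0,0],[0,0,0],[0,0,0],[0,0,0],[0,0,0]], jaw=65)

```text
time: 29.88
eef_pos: [0.5771, -0.0073, 0.2203]
eef_rot: [0.439, 1.568, 0.263]
contact_force: [-0.7, 0.1, -0.5]
finger_gap: 0.763
```

```bash
python3 tq.py; python3 snap.py w25;  python3 snap.py s25 scene; python3 -c "
import cv2
p=cv2.imread('pics/s25.png');cv2.imwrite('pics/s25c.png',cv2.resize(p[210:290,240:360],None,fx=6,fy=6,interpolation=cv2.INTER_CUBIC))"
```

```text
29.88 heading deg -10.12 F [-0.7  0.1 -0.5] T [-0.02   0.006  0.009] [ 0.5771 -0.0073  0.2203] j7 -0.001 e7 -0.023 65.18512185873341
t 29.925 pos [ 0.5764 -0.0072  0.2191] x [ 0.  0. -1.] z [ 0.984 -0.176  0.   ] gap 65.3 F [-1.54  0.93  0.37] T [ 0.011 -0.002 -0.043]
joints [-5.050e-01  3.790e-01  5.780e-01  1.842e+00 -2.450e-01  9.910e-01
 -1.000e-03]
travel total (units) [-0.04   0.     0.024]
t 29.975 pos [ 0.576  -0.0071  0.2184] x [-0.001  0.    -1.   ] z [ 0.984 -0.176 -0.001] gap 65.0 F [ 0.1   0.3  -0.72] T [-0.04  -0.04   0.021]
joints [-5.050e-01  3.800e-01  5.780e-01  1.842e+00 -2.450e-01  9.910e-01
 -1.000e-03]
travel total (units) [-0.024  0.001  0.013]
```

View pics/s25c.png

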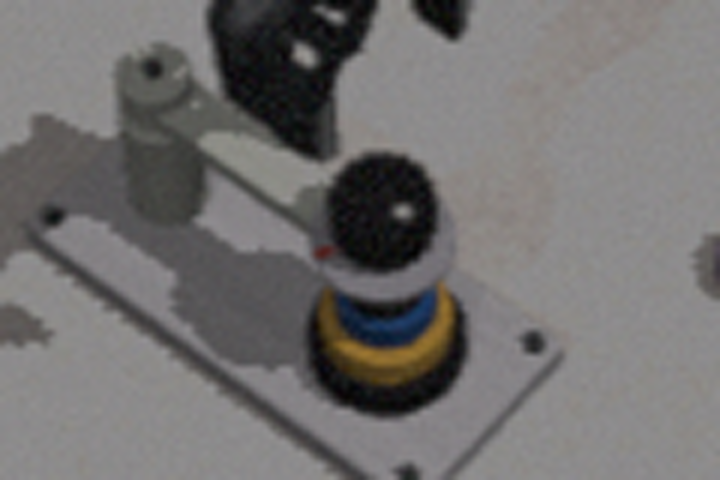

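View pics/w25.png

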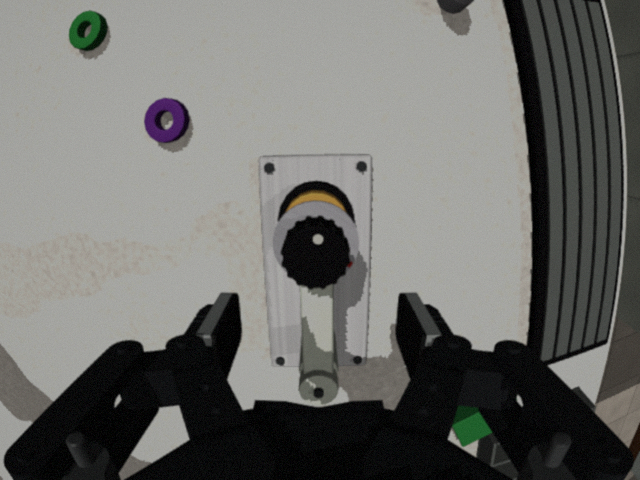

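```bash
python3 - <<'E'
from plant import r
from h import *
c=r.get_calibration('scene')
g=lambda n:cv2.imread(f'pics/{n}.png')[210:290,240:360].astype(int)
def mark(n):
    p=g(n); w=np.clip(p[:,:,2]-np.maximum(p[:,:,0],p[:,:,1])-30,0,None)*(np.indices(p.shape[:2])[0]>35); w[:, 85:]=0
    v,u=np.indices(w.shape); return 240+(u*w).sum()/w.sum(),210+(v*w).sum()/w.sum(),w.sum()
A=mark('s21');B=mark('s25');print(A,B)
a=atz(c,A[0],A[1],.1)[:2];b=atz(c,B[0],B[1],.1)[:2]
d=np.linalg.norm(a-b);print(a,b,'chord',d,'angle',2*np.arcsin(d/2/.0245))
for cen in [(.5755,-.007),(.576,-.004),(.5765,-.005)]:
    q=a-cen;w=b-cen;print(np.hypot(*q),np.hypot(*w),np.arctan2(q[1],q[0])-np.arctan2(w[1],w[0]))
E
```

```text
(np.float64(300.8130081300813), np.float64(260.390243902439), np.int64(246)) (np.float64(303.21374045801525), np.float64(263.206106870229), np.int64(131))
[0.60614379 0.00349923] [0.60987685 0.01215843] chord 0.009429614167154012 angle 0.38729829006063016
0.03239252393501146 0.03935496947617408 -0.17834861377061606
0.031062621558904477 0.03753313430573724 -0.20122722267556864
0.030838143935393136 0.0375290045585261 -0.19562776638292106
```

```bash
python3 - <<'E'
from plant import r
from h import *
c=r.get_calibration('scene')
a=atz(c,297.75,256.1,.1)[:2];b=atz(c,293.25,251.6,.1)[:2];d=np.linalg.norm(a-b)
print(a,b,'angle chord',2*np.arcsin(d/2/.0245))
for cen in [(.5755,-.007),(.576,-.004),(.5765,-.005)]:
    q=a-cen;w=b-cen;print(np.hypot(*q),np.hypot(*w),np.arctan2(q[1],q[0])-np.arctan2(w[1],w[0]))
E
python3 snap.py t26 top; python3 -c "
import cv2
a=cv2.imread('pics/top0.png')[100:320,150:520];b=cv2.imread('pics/t26.png')[100:320,150:520]
import numpy as np
cv2.imwrite('pics/cmp.png',cv2.resize(np.vstack([a,b]),None,fx=1.35,fy=1.35))"
```

```text
[ 0.59971566 -0.00862651] [ 0.59439931 -0.02406662] angle chord 0.6795186346538692
0.024270221422427386 0.025464754042275675 0.6674190491185832
0.024162719874251237 0.027225064213316132 0.6360534775237556
0.023497198959578018 0.02615189402951242 0.6620083906032849
t 30.025 pos [ 0.5758 -0.0071  0.218 ] x [-0.002 -0.    -1.   ] z [ 0.984 -0.176 -0.002] gap 65.3 F [-0.63  1.12  0.57] T [-0.005  0.036 -0.016]
joints [-5.050e-01  3.810e-01  5.780e-01  1.843e+00 -2.450e-01  9.920e-01
 -1.000e-03]
travel total (units) [-0.013  0.001  0.006]
```

View pics/cmp.png

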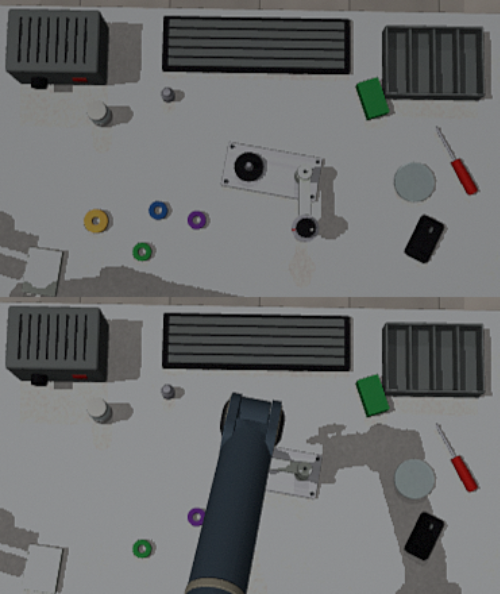

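```bash
python3 -c "
from plant import r
print(r.sign_off())"
```

```text
the job is handed in; nothing more can be done
None
```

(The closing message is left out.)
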